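# Load and start the power-pack tester

### The arm

A 6-joint arm with a two-finger parallel gripper is mounted at the origin on the work surface. World frame = base frame: x ahead of the robot, y to its left, z up, the work surface at z = 0. Lengths are in m, angles in rad, forces in N, time in s.
With the tool pointing down it reaches from about 0.35 to 0.85 m from the base axis. Payload 8.1 kg.
Tool frame: the origin (TCP) lies between the finger pads; the fingertips stand 11 mm ahead of it and the grasp point (between the pads) lies 8 mm behind it (robot.tips_ahead is the distance from the TCP to the fingertips, in m); z points along the fingers, y is the line along which they close (so a half turn about z gives the same grasp; the last joint's range is limited). The gripper opens to 93 mm and grips with 3 to 60 N. Pads are 15 mm wide; open, the fingers measure 128 mm over their backs; the gripper's body (75 mm by 188 mm) begins 65 mm behind the grasp point.
Start: joints at [1.089, 0.13, 1.488, -0, 1.523, -0.085], TCP at [0.232, 0.553, 0.23] pointing down, gripper open.
Joint ranges: [-2.96, 2.96], [-0.89, 2.26], [0.02, 2.5], [-1.34, 4.48], [0, 2.73], [-2.66, 2.66]. Speed limits (rad/s): [2.39, 2.39, 2.79, 3.14, 3.14, 3.14].

### API

Orientations are given as a rotation vector (axis times angle).
In Python, from plant import robot gives the robot as it stands. The module is installed in compiled form; this text tells all that it offers.
- The arm moves only by the tool move_arm, never from a script. Its argument "deltas" is one flat list of numbers, 7 for each row, row after row: the shift along the tool's x, y, z in m, then the turn, a rotation vector about the tool's x, y, z in rad, then the opening, from 0 (shut) to 1 (fully open). A call has 1 to 12 rows; each row is the pose to reach, as a shift and turn from the pose commanded when the call began, along the tool's axes at that moment; what a row does not reach only later rows make up. A row lasts 1/8 s, in which the tool goes at most 62.5 mm and 10.7 degrees, less where a joint would pass 70% of its speed; a pose out of reach is approached as far as the arm can. A call with a gripper value outside its range is refused whole. The fingers move at their own pace and stop on an object; "squeeze" is the grip in N (left out, the last holds). Time passes only in rows, so rows that repeat a pose let the fingers close. It gives the time, the measured TCP pose, the force, the opening and the grip force at its end, in the units of the state.
- robot.read_state(): the state, without advancing time (a new reading comes with each control period).
- robot.read_camera(name): name is "scene" or "top"; returns (picture, depth): 400x640x3 uint8, red, green, blue; 400x640 float32, m along the optical axis (not along the pixel's ray), 0 where there is no reading.
- robot.camera_model(name): a dict with "K" (3x3 intrinsics, pixels), "R" (3x3) and "t" (3): a world point X has camera coordinates R X + t. Camera axes: x right, y down, z forward; pixel columns grow to the right and rows downward; lengths in m; the calibration is good to about 2 mm. A picture is of the moment at which its call begins. camera_model takes no time and is no camera call.
- robot.close_job(): hands the job in; it is judged then, once.
Trained networks look in the newest picture that a camera, given by its name, has taken for a name from the list of things; names that differ only in an ending like _2 or _b are one class to them, and where a whole thing is asked for, a point or a joint stands for the part that bears it (a point fixed in the world has none). Each returns a list of dicts, best first, with "confidence" (0 to 1); they miss things now and then, are a little off and sometimes report something else, mostly with a low value. They report only what shows in the picture. A call takes as long as a camera call. They do not tell look-alikes from the thing itself.
- robot.recognise(camera, label): "uv" ([column, row] in pixels, amid what is visible of it).
The state is a dict: "t": time; "q": joint angles; "dq": joint speeds; "joint_torque": joint torques, N m; "tool_pos": TCP position; "orientation": TCP orientation; "force": force on the tool from outside, world axes, zero at the start; "wrist_torque": the same for the moment, N m; "opening": finger opening in m; "gripper_force": force on a finger pad.
Only numpy, scipy, OpenCV 4.12 (cv2) and the standard library are available. Lean on these libraries where they do the work, as an engineer would, in place of code of your own. Each camera call takes 0.05 s, during which the arm holds its last target. There are 200 camera calls.

### The job

Swing the tester's clear guard up and over past its balance point so that it stays open by itself, then set every power pack lying on the bench fully down in a pocket of its own, upright, with its copper contacts towards the sliding contact bar at the hinge side. Turn the ratchet knob clockwise until the bar is fully home and the knob slips and clicks a couple of times, then swing the guard shut, and only then push the start button fully down and let it come back. Leave the other things on the bench where they are.

Things in the scene. Friction and masses are not known exactly. Their poses are not given: they have to be found in the camera images.
- tester: The power-pack tester: fixed grey plinth 180 (x) by 340 (y) by 20 mm, spanning x -80..100, y -110..230 mm. Origin: on the bench under the middle pocket; z up, x away from the robot towards the guard's hinge, y towards the control pod. The pod, a white box 60 mm high at y 120..210 mm, carries the knob (x 20, y 168) and the start button (x -52, y 168).
- pocket0 (a point): Floor centre of the pocket furthest from the pod (20 mm above the bench), where a 100 mm pack's middle is best set down; axes as the tester's, the contact bar is at +x. Each pocket is open-topped, 48 mm wide (y), front wall 56 mm to -x; walls and the 20 mm wide dividers rise 22 mm above the floor. The face of the black, 30 mm high contact bar lies 58 mm to +x with the screw at 0, 46 mm when home.
- pocket1 (a point): The same for the middle pocket, 68 mm nearer the pod.
- pocket2 (a point): The same for the pocket next to the pod, another 68 mm on.
- guard (a joint): Angle of the clear guard, rad. 0 = shut, level over the pockets 88 mm above the bench; 1.8 = open against its stop, leaning past upright away from the robot. Balance point near 1.57: below it the guard falls shut, beyond it it falls open. Hinge axis: along tester y at x 90, z 88 mm of the tester. 250 g, swings freely, about 1.3 N at the handle to lift.
- guard_handle (a point): Middle of the guard's handle: steel round bar 12 mm thick, parallel to the tester's y axis, 104 mm free between the arms that hold its axis 42 mm out from the guard's front edge. Shut, it lies 88 mm above the bench on the robot's side; it moves on a circle of 207 mm radius about the hinge and can be pinched from above all the way. Axes turn with the guard.
- clamp_spindle (a joint): Angle of the clamp screw under the knob, rad, growing clockwise seen from above, 0 to 2.6; starts between 0 and 0.8. Drives the contact bar towards the robot, 12 mm in all; at 2.6 the bar is fully home on its end stop, 2 mm short of packs that stand against the front wall, and the screw stops. Resistance 0.04 N m.
- clamp_knob (a joint): Slip of the black knob on its ratchet relative to the screw, rad, near 0 at the start; grows clockwise by 0.52 a click, only once the screw is stopped and the knob is turned on with up to 0.22 N m. The knob's whole turn is this plus joint clamp_spindle.
- knob_grip (a point): Point on the knob's vertical axis, 99 mm above the bench, in its bar grip: upright bar 48 mm long (this point's x), 16 mm thick (its y), from 19 mm below to 15 mm above this point, on a round foot of 49 mm diameter over an aluminium disc of 60 mm. Turn clockwise seen from above. The point turns with the knob.
- start_button (a joint): Travel of the start button, m: 0 up, 0.006 fully down. A spring brings it back; fully down takes 5 N.
- start_button_top (a point): Centre of the top face of the round grey start button, 28 mm diameter, in a black collar, about 78 mm above the bench, pressed straight down.
- pack0: A power pack: aluminium block 100 mm long (x), 40 mm wide (y), 50 mm high (z), 0.2 to 0.4 kg, with a black end cap carrying two copper contacts at its +x end. Origin: centre of its underside, z up. It lies upright on the bench to the robot's right; some starts have only two packs. All three packs are alike.
- pack0_contacts (a point): Middle of pack0's end face with the copper contacts, 50 mm along its x axis from its middle, half way up.
- pack1: A power pack: aluminium block 100 mm long (x), 40 mm wide (y), 50 mm high (z), 0.2 to 0.4 kg, with a black end cap carrying two copper contacts at its +x end. Origin: centre of its underside, z up. It lies upright on the bench to the robot's right; some starts have only two packs.
- pack1_contacts (a point): Middle of pack1's end face with the copper contacts, 50 mm along its x axis from its middle, half way up.
- pack2: A power pack: aluminium block 100 mm long (x), 40 mm wide (y), 50 mm high (z), 0.2 to 0.4 kg, with a black end cap carrying two copper contacts at its +x end. Origin: centre of its underside, z up. It lies upright on the bench to the robot's right; some starts have only two packs.
- pack2_contacts (a point): Middle of pack2's end face with the copper contacts, 50 mm along its x axis from its middle, half way up.
- multimeter: Bystander to be left alone: black multimeter, 85 x 170 x 36 mm. Origin: centre of its underside.
- mug: Bystander to be left alone: white mug, 84 mm wide, 92 mm high. Origin: centre of its underside.
- solder_reel: Bystander to be left alone: grey solder reel, 72 mm wide, 55 mm high. Origin: centre of its underside.
- driver: Bystander to be left alone: screwdriver with black handle, 190 mm long, lying. Origin: centre of its underside.
- spray: Bystander to be left alone: spray can, 56 mm wide, about 170 mm high, standing. Origin: centre of its underside.
- charger: Bystander to be left alone: black plug charger, 90 x 55 x 34 mm. Origin: centre of its underside.
- tape_roll: Bystander to be left alone: roll of black tape, 80 mm wide, 25 mm high, lying. Origin: centre of its underside.
Not all that is in view belongs to the job. Leave any blue look-alike of the pack1 alone.

How it is judged:
By the outcome, as a careful person would: the job done as asked, in the order asked, and still so for the second after the job is handed in, with the robot touching nothing.
Of pack0, pack1, pack2 only 2 to 3 are there at a start; the rules pass over those that are not, and their reading is None.
At some moment in a run one of pack0, pack1, pack2 may be knocked a few centimetres aside while the robot is not near it.
It also fails if it takes over 210 s, if anything falls off the work surface, if the arm or the gripper's body presses on something with over 40 N, if the wrist force passes 120 N, or if a joint passes its speed limit or range.

## Working session

There is one attempt and no reset: what is moved stays moved. The work goes in short steps, Python scripts to look and compute and a tool call to move; the robot and the scene stay as the last step left them, time stands still between calls to the robot, and variables do not carry over. Pictures are saved under pics/ and viewed, at most 14 in all, crops included, and the job is handed in when it is done.

Besides the shell and the picture viewer there is one more tool, called after "Emit:" as name(argument=value, ...) on one line, values as JSON. move_arm: Moves the arm, as the interface text tells. Its arguments: {"type":"object","properties":{"deltas":{"type":"array","items":{"type":"number"}},"squeeze":{"type":"number"}},"required":["deltas"]}

```bash
mkdir -p pics; cat > h.py <<'E'
import numpy as np, cv2
from plant import robot
from scipy.spatial.transform import Rotation as Ro
def cap(n,f=None):
    p,d=robot.read_camera(n)
    if f: cv2.imwrite('pics/'+f,p[:,:,::-1])
    return p,d
def world(n,d):
    m=robot.camera_model(n);K,R,t=map(np.array,(m['K'],m['R'],m['t']))
    v,u=np.mgrid[:d.shape[0],:d.shape[1]]
    c=np.stack([(u-K[0,2])/K[0,0]*d,(v-K[1,2])/K[1,1]*d,d],-1)
    return (c-t)@R
def proj(n,X):
    m=robot.camera_model(n);K,R,t=map(np.array,(m['K'],m['R'],m['t']))
    c=np.atleast_2d(X)@R.T+t; p=c@K.T; return p[:,:2]/p[:,2:]
def st():
    s=robot.read_state(); return s
E
python3 - <<'E'
from h import *
np.set_printoptions(precision=3,suppress=True)
for n in('scene','top'):
    p,d=cap(n,n+'1.png');W=world(n,d)
    m=robot.camera_model(n);print(n,-np.array(m['R']).T@np.array(m['t']))
    for l in('tester','pack1','guard_handle','knob_grip','start_button_top','multimeter','mug','spray'):
        for r in robot.recognise(n,l)[:4]:
            u,v=map(int,r['uv']);print(l,round(r['confidence'],2),u,v,W[v,u])
s=st();print(s['orientation'],s['tool_pos'],s['t'])
E
```

```text
scene [ 1.239 -0.221  0.831]
tester 0.68 359 206 [0.605 0.074 0.089]
tester 0.36 261 248 [ 0.646 -0.195  0.049]
pack1 0.77 139 202 [ 0.406 -0.497  0.047]
pack1 0.71 259 246 [ 0.641 -0.199  0.052]
pack1 0.65 240 202 [ 0.475 -0.226  0.049]
pack1 0.61 167 242 [ 0.571 -0.421  0.051]
guard_handle 0.72 348 195 [0.557 0.06  0.087]
guard_handle 0.68 361 208 [0.611 0.077 0.087]
guard_handle 0.52 410 187 [0.592 0.221 0.112]
knob_grip 0.65 180 285 [ 0.686 -0.398  0.022]
knob_grip 0.55 410 192 [0.6   0.219 0.101]
knob_grip 0.2 361 204 [0.598 0.082 0.088]
multimeter 0.61 258 250 [ 0.649 -0.203  0.047]
multimeter 0.6 427 152 [0.389 0.388 0.038]
mug 0.92 474 206 [0.678 0.37  0.087]
spray 0.55 245 284 [ 0.794 -0.244  0.135]
top [ 0.391 -0.04   1.368]
tester 0.64 278 200 [0.554 0.114 0.091]
pack1 0.71 366 181 [ 0.631 -0.203  0.05 ]
pack1 0.69 423 206 [ 0.54  -0.407  0.056]
pack1 0.57 448 252 [ 0.376 -0.493  0.051]
pack1 0.55 372 233 [ 0.441 -0.222  0.054]
guard_handle 0.88 289 198 [0.561 0.075 0.093]
knob_grip 0.7 245 197 [0.563 0.229 0.099]
start_button_top 0.51 246 214 [0.504 0.227 0.084]
multimeter 0.76 204 249 [0.38  0.384 0.042]
multimeter 0.71 246 209 [0.523 0.23  0.072]
mug 0.78 200 175 [0.659 0.424 0.005]
spray 0.96 381 142 [ 0.744 -0.24   0.168]
[0.619 3.08  0.   ] [0.232 0.553 0.23 ] 0.9
```

```bash
python3 -c "
import cv2
a=cv2.imread('pics/top1.png');cv2.imwrite('pics/top1c.png',cv2.resize(a[100:320,160:480],(800,550),interpolation=cv2.INTER_CUBIC))
b=cv2.imread('pics/scene1.png');cv2.imwrite('pics/scene1c.png',cv2.resize(b[110:335,90:490],(800,450),interpolation=cv2.INTER_CUBIC))"
```

```text
(no output)
```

View pics/top1c.png

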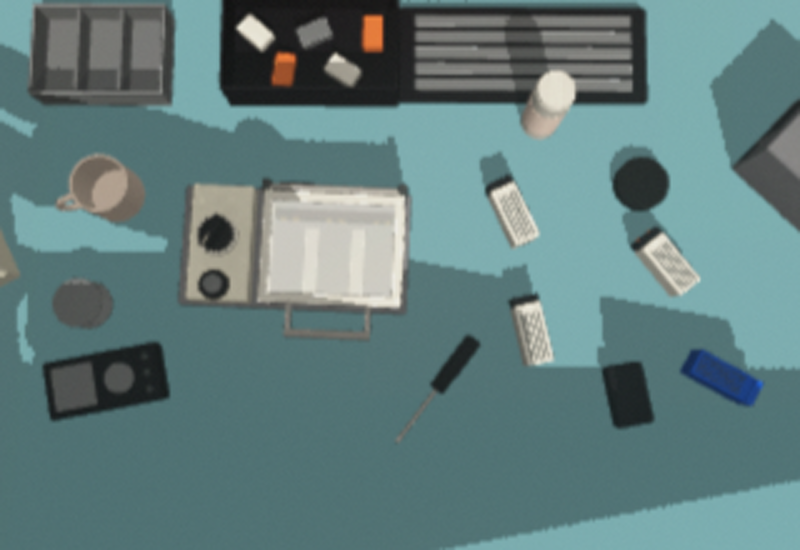

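View pics/scene1c.png

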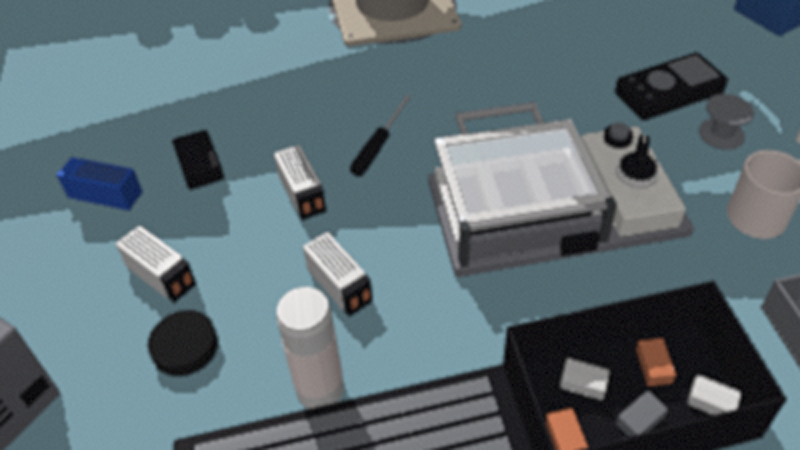

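Both views show the same layout. There are three white packs with black caps towards +x, at top crop (512,212), (668,262) and (532,330). The blue look-alike is at (720,378). In the tester, the handle is at (328,335), the knob at (215,233) and the button at (213,283).

```bash
cat >> h.py <<'E'
def rect(P):
    (c,s,a)=cv2.minAreaRect((P*1000).astype(np.float32)); 
    if s[0]<s[1]: s=(s[1],s[0]); a+=90
    return np.array(c)/1000,s,(a+90)%180-90
def packs(cams=('scene','top'),seeds=None):
    out=[]
    for n in cams:
        p,d=cap(n);W=world(n,d)
        for r in robot.recognise(n,'pack1'):
            u,v=map(int,r['uv'])
            X=W[max(v-2,0):v+3,u-2:u+3].reshape(-1,3).mean(0)
            m=(np.abs(W[...,2]-.050)<.006)&(np.hypot(W[...,0]-X[0],W[...,1]-X[1])<.075)
            nn,lab=cv2.connectedComponents(m.astype(np.uint8),connectivity=4)
            if nn<2 or lab[v,u]==0: print('skip',n,u,v,X);continue
            m=lab==lab[v,u]
            P=W[m][:,:2];C=p[m].astype(int)
            c,s,a=rect(P);ax=np.array([np.cos(np.radians(a)),np.sin(np.radians(a))])
            dark=C.sum(1)<200;e=(P[dark]-c)@ax if dark.any() else np.array([0])
            out.append((n,r['confidence'],c.round(4),np.round(s),round(a,1),'cap',round(e.mean(),3),C.mean(0).round()));print(*out[-1])
    return out
E
python3 - <<'E'
from h import *
np.set_printoptions(precision=4,suppress=True)
packs()
for n in('scene','top'):
    p,d=cap(n);W=world(n,d)
    reg=(W[...,0]>.38)&(W[...,0]<.75)&(W[...,1]>-.08)&(W[...,1]<.33)&(d>0)
    for lo,hi in((.012,.027),(.053,.067),(.08,.095)):
        m=reg&(W[...,2]>lo)&(W[...,2]<hi)
        nn,lab,stt,_=cv2.connectedComponentsWithStats(m.astype(np.uint8),connectivity=4)
        for k in np.argsort(-stt[1:,4])[:2]+1:
            c,s,a=rect(W[lab==k][:,:2]);print(n,lo,hi,stt[k,4],c,s,a,W[lab==k][:,2].mean())
    m=reg&(W[...,2]>.1)&(W[...,2]<.12)
    P=W[m];c,s,a=rect(P[:,:2]);print(n,'knob top',c,s,a,P.mean(0))
E
```

```text
scene 0.89 [ 0.624  -0.1994] [100.  41.] 24.3 cap 0.044 [170. 170. 169.]
scene 0.79 [ 0.4492 -0.2261] [100.  40.] 13.3 cap 0.045 [158. 157. 157.]
scene 0.72 [ 0.55   -0.4246] [102.  41.] 38.3 cap 0.045 [176. 175. 175.]
scene 0.57 [ 0.3813 -0.5028] [104.  43.] 63.1 cap 0.006 [ 32.  53. 102.]
skip scene 362 205 [0.6032 0.0829 0.0889]
top 0.88 [ 0.6214 -0.1992] [99. 41.] 24.7 cap 0.046 [180. 179. 168.]
top 0.84 [ 0.5478 -0.4244] [100.  42.] 37.6 cap 0.046 [177. 176. 164.]
top 0.66 [ 0.4465 -0.2256] [99. 40.] 12.9 cap 0.046 [165. 165. 154.]
top 0.65 [ 0.3791 -0.5018] [100.  40.] 60.7 cap 0.01 [ 34.  63. 115.]
scene 0.012 0.027 831 [0.5713 0.1225] (343.32568359375, 184.10345458984375) 86.43177032470703 0.019069364595904796
scene 0.012 0.027 43 [0.4042 0.318 ] (47.41297149658203, 9.181589126586914) 17.70363998413086 0.0196988104449562
scene 0.053 0.067 994 [0.5717 0.2276] (171.8509979248047, 91.64696502685547) -2.3280563354492188 0.059325552880050376
scene 0.053 0.067 310 [0.6392 0.0674] (189.4742431640625, 22.994705200195312) 84.37376403808594 0.05827189714405687
scene 0.08 0.095 3670 [0.
[... 380 characters left out ...]
 157.7439422607422) -1.7094192504882812 0.020918302173442704
top 0.012 0.027 134 [ 0.5588 -0.0223] (178.73550415039062, 48.466209411621094) -2.6582107543945312 0.019991313708813
top 0.053 0.067 824 [0.5687 0.2279] (170.3050994873047, 91.16368103027344) -1.8760910034179688 0.060801595192931365
top 0.053 0.067 1 [0.6458 0.152 ] (0.0, 0.0) 0.0 0.06139587120978053
top 0.08 0.095 2515 [0.5401 0.0665] (217.95924377441406, 205.0548095703125) -3.2700271606445312 0.09057187595242816
top 0.08 0.095 45 [0.5061 0.2326] (25.673397064208984, 25.052085876464844) 45.68065643310547 0.0831707792781111
top knob top [0.595  0.1018] (277.6094970703125, 107.19068908691406) 84.74159240722656 [0.5838 0.214  0.1116]
```

```bash
cat >> h.py <<'E'
O=np.array([.5545,.063]);YAW=-2.3
def tw(x,y,z):  # tester mm -> world m
    a=np.radians(YAW);return np.array([O[0]+(x*np.cos(a)-y*np.sin(a))/1e3,O[1]+(x*np.sin(a)+y*np.cos(a))/1e3,z/1e3])
def plan(*tg):
    s=robot.read_state();R0=Ro.from_rotvec(s['orientation']).as_matrix();p0=np.array(s['tool_pos'])
    print('t',round(s['t'],2),'pos',p0.round(4),'F',np.round(s['force'],1),'q',np.round(s['q'],2),'open',round(s['opening'],4))
    for pos,phi in tg:
        f=np.radians(phi);y=np.array([np.cos(f),np.sin(f),0]);z=np.array([0,0,-1.]);R=np.stack([np.cross(y,z),y,z],1)
        print((R0.T@(np.array(pos)-p0)).round(4),Ro.from_matrix(R0.T@R).as_rotvec().round(3))
E
python3 - <<'E'
from h import *
plan((tw(-117,0,230),-2.3),(tw(-117,0,81),-2.3))
E
```

```text
t 1.2 pos [0.2319 0.5534 0.2296] F [-0.5 -0.4 -0.5] q [ 1.09  0.13  1.49 -0.    1.52 -0.09] open 0.0926
[-0.3774 -0.3684 -0.0004] [-0.     0.     1.214]
[-0.3774 -0.3684  0.1486] [-0.     0.     1.214]
```

Emit:
move_arm(deltas=[-0.377,-0.368,0,0,0,1.214,0.32,-0.377,-0.368,0,0,0,1.214,0.32,-0.377,-0.368,0,0,0,1.214,0.32,-0.377,-0.368,0,0,0,1.214,0.32,-0.377,-0.368,0,0,0,1.214,0.32,-0.377,-0.368,0,0,0,1.214,0.32,-0.377,-0.368,0,0,0,1.214,0.32,-0.377,-0.368,0,0,0,1.214,0.32,-0.377,-0.368,0,0,0,1.214,0.32,-0.377,-0.368,0,0,0,1.214,0.32,-0.377,-0.368,0,0,0,1.214,0.32,-0.377,-0.368,0,0,0,1.214,0.32], squeeze=15)

```text
t: 2.7
tool_pos: [0.437, 0.0695, 0.2296]
orientation: [-2.263, -2.178, -0.0]
force: [1.1, 0.2, 0.1]
opening: 0.0299
gripper_force: 0.0
```

```bash
python3 - <<'E'
from h import *
p,d=cap('scene');W=world('scene',d)
# handle points near expected location
h=tw(-117,0,88);m=(np.abs(W[...,0]-h[0])<.025)&(np.abs(W[...,1]-h[1])<.06)&(np.abs(W[...,2]-.088)<.012)
print('scene handle',W[m].mean(0),m.sum())
plan((tw(-117,0,81),-2.3))
E
```

```text
scene handle [0.44163621 0.06654374 0.0905909 ] 184
t 2.75 pos [0.4371 0.0694 0.2297] F [ 0.4 -0.1 -0.2] q [ 0.04 -0.31  1.9   0.    1.55  0.08] open 0.0301
[-0.0017  0.0006  0.1487] [ 0.    -0.     0.002]
```

Emit:
move_arm(deltas=[0,0,0.148,0,0,0,0.32,0,0,0.148,0,0,0,0.32,0,0,0.148,0,0,0,0.32,0,0,0.148,0,0,0,0.32,0,0,0.148,0,0,0,0,0,0,0.148,0,0,0,0,0,0,0.148,0,0,0,0,0,0,0.148,0,0,0,0])

```text
t: 3.75
tool_pos: [0.4369, 0.0686, 0.0831]
orientation: [-2.264, -2.176, 0.001]
force: [-9.6, 1.4, 9.7]
opening: 0.0114
gripper_force: 15.0
```

```bash
python3 - <<'E'
from h import *
for th in np.arange(.15,1.76,.1): 
    print(round(th,2),round(207*(1-np.cos(th))),round(207*np.sin(th)))
plan()
E
```

```text
0.15 2 31
0.25 6 51
0.35 13 71
0.45 21 90
0.55 31 108
0.65 42 125
0.75 56 141
0.85 70 156
0.95 87 168
1.05 104 180
1.15 122 189
1.25 142 196
1.35 162 202
1.45 182 205
1.55 203 207
1.65 223 206
1.75 244 204
t 3.75 pos [0.4369 0.0686 0.0831] F [-9.6  1.4  9.7] q [ 0.04 -0.18  2.07  0.    1.25  0.08] open 0.0114
```

Emit:
move_arm(deltas=[0,0.002,-0.031,0,0,0,0,0,0.006,-0.051,0,0,0,0,0,0.013,-0.071,0,0,0,0,0,0.021,-0.09,0,0,0,0,0,0.031,-0.108,0,0,0,0,0,0.042,-0.125,0,0,0,0,0,0.056,-0.141,0,0,0,0,0,0.07,-0.156,0,0,0,0,0,0.087,-0.168,0,0,0,0,0,0.104,-0.18,0,0,0,0,0,0.122,-0.189,0,0,0,0,0,0.122,-0.189,0,0,0,0])

```text
t: 5.25
tool_pos: [0.5608, 0.0637, 0.2744]
orientation: [2.263, 2.175, 0.006]
force: [-4.7, 1.1, 11.6]
opening: 0.0114
gripper_force: 15.0
```

Emit:
move_arm(deltas=[0,0.02,-0.007,0,0,0,0,0,0.04,-0.013,0,0,0,0,0,0.06,-0.016,0,0,0,0,0,0.081,-0.018,0,0,0,0,0,0.101,-0.017,0,0,0,0,0,0.116,-0.016,0,0,0,0,0,0.116,-0.016,0,0,0,0,0,0.116,-0.016,0,0,0,0])

```text
t: 6.25
tool_pos: [0.6751, 0.059, 0.2876]
orientation: [2.265, 2.176, 0.002]
force: [1.9, 2.0, 1.9]
opening: 0.0116
gripper_force: 15.0
```

```bash
python3 - <<'E'
from h import *
plan(); cap('scene','s2.png')
E
```

```text
t 6.25 pos [0.6751 0.059  0.2876] F [1.9 2.  1.9] q [0.01 0.33 1.16 0.   1.66 0.05] open 0.0116
```

View pics/s2.png

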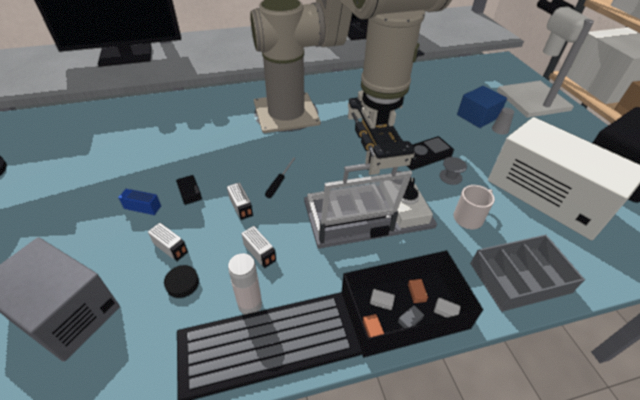

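The image shows the guard held leaning past upright, with the handle in the fingers at about (375,170). I'll release it and lift clear.

Emit:
move_arm(deltas=[0,0,0,0,0,0,0.65,0,0,0,0,0,0,0.65,0,0,0,0,0,0,0.65,0,0,-0.05,0,0,0,0.65,0,0,-0.05,0,0,0,0.65,0,0,-0.05,0,0,0,0.65])

```text
t: 7.05
tool_pos: [0.6753, 0.0587, 0.3367]
orientation: [2.265, 2.176, 0.001]
force: [0.4, -0.5, -0.5]
opening: 0.0597
gripper_force: 0.0
```

```bash
python3 - <<'E'
from h import *
plan(((.448,-.226,.18),-77),((.448,-.226,.04),-77))
packs(('top',))
p,d=cap('top');W=world('top',d);m=(W[...,2]>.2)&(np.abs(W[...,1]-.06)<.12)&(W[...,0]>.6)&(W[...,2]<.34)
print(m.sum(),np.median(W[m],0))
E
```

```text
t 7.05 pos [0.6753 0.0587 0.3367] F [ 0.4 -0.5 -0.5] q [ 0.01  0.33  1.06 -0.    1.75  0.05] open 0.0597
[-0.2936 -0.2158  0.1566] [ 0.    -0.     1.304]
[-0.2936 -0.2158  0.2966] [ 0.    -0.     1.304]
top 0.73 [ 0.5474 -0.4237] [100.  41.] 39.0 cap 0.046 [164. 163. 152.]
top 0.69 [ 0.4462 -0.2255] [99. 41.] 12.8 cap 0.046 [151. 151. 141.]
top 0.6 [ 0.3793 -0.5016] [101.  41.] 61.8 cap 0.006 [ 30.  56. 104.]
top 0.59 [ 0.6217 -0.1988] [100.  41.] 25.0 cap 0.045 [166. 165. 154.]
266 [0.67391779 0.00314285 0.24046247]
```

Emit:
move_arm(deltas=[-0.294,-0.216,0.02,0,0,1.304,0.65,-0.294,-0.216,0.02,0,0,1.304,0.65,-0.294,-0.216,0.02,0,0,1.304,0.65,-0.294,-0.216,0.15,0,0,1.304,0.65,-0.294,-0.216,0.15,0,0,1.304,0.65,-0.294,-0.216,0.15,0,0,1.304,0.65,-0.294,-0.216,0.15,0,0,1.304,0.65,-0.294,-0.216,0.15,0,0,1.304,0.65,-0.294,-0.216,0.15,0,0,1.304,0.65,-0.294,-0.216,0.15,0,0,1.304,0.65,-0.294,-0.216,0.15,0,0,1.304,0.65,-0.294,-0.216,0.15,0,0,1.304,0.65])

```text
t: 8.7
tool_pos: [0.4481, -0.2261, 0.1871]
orientation: [3.121, 0.357, 0.001]
force: [0.3, -0.2, 0.5]
opening: 0.0605
gripper_force: 0.0
```

```bash
python3 - <<'E'
from h import *
plan(((.448,-.226,.039),-77))
packs(('scene',))
p,d=cap('scene');W=world('scene',d);m=(W[...,2]>.2)&(np.abs(W[...,1]-.06)<.12)&(W[...,0]>.6)
print(m.sum(),np.median(W[m],0)); h=W[m];i=h[:,2].argmax();print(h[i])
E
```

```text
t 8.7 pos [ 0.4481 -0.2261  0.1871] F [ 0.3 -0.2  0.5] q [-0.57 -0.11  1.81  0.    1.44  0.77] open 0.0605
[-0.0002 -0.0002  0.1481] [ 0.001 -0.001  0.001]
scene 0.95 [ 0.4474 -0.2262] [104.  40.] 12.6 cap 0.047 [163. 163. 162.]
scene 0.89 [ 0.624  -0.1992] [101.  41.] 23.8 cap 0.044 [162. 161. 161.]
scene 0.82 [ 0.5496 -0.4246] [102.  40.] 38.2 cap 0.045 [183. 182. 182.]
scene 0.71 [ 0.3823 -0.5017] [102.  42.] 62.3 cap 0.008 [ 34.  56. 106.]
1535 [0.68096513 0.05585446 0.2415006 ]
[0.69541962 0.06122423 0.29711776]
```

The guard rests at its stop (handle x 0.695, so θ ≈ 1.8). Next is pack A.

Emit:
move_arm(deltas=[0,0,0.148,0,0,0,0.65,0,0,0.148,0,0,0,0.65,0,0,0.148,0,0,0,0.65,0,0,0.148,0,0,0,0.65,0,0,0.148,0,0,0,0,0,0,0.148,0,0,0,0,0,0,0.148,0,0,0,0,0,0,0.148,0,0,0,0,0,0,0.03,0,0,0,0,0,0,0.03,0,0,0,0,0,0,0.03,0,0,0,0], squeeze=35)

```text
t: 10.22
tool_pos: [0.4507, -0.2283, 0.1626]
orientation: [3.115, 0.355, 0.013]
force: [0.2, -0.5, -4.1]
opening: 0.04
gripper_force: 35.0
```

```bash
python3 - <<'E'
from h import *
packs(('scene','top'))
plan((tw(0,-68,150),-92.3),(tw(0,-68,62),-92.3))
E
```

```text
scene 0.86 [ 0.3817 -0.5023] [102.  42.] 62.2 cap 0.01 [ 34.  56. 106.]
skip scene 232 170 [ 0.47773954 -0.23146722  0.17133968]
scene 0.64 [ 0.6233 -0.1993] [100.  40.] 25.3 cap 0.045 [120. 120. 120.]
skip top 286 188 [0.60576244 0.09160501 0.03687397]
top 0.68 [ 0.6215 -0.1986] [100.  40.] 24.9 cap 0.046 [131. 131. 122.]
top 0.6 [ 0.3788 -0.5021] [102.  40.] 61.7 cap 0.01 [ 37.  63. 114.]
top 0.59 [ 0.5475 -0.4238] [100.  41.] 38.1 cap 0.046 [176. 174. 162.]
t 10.43 pos [ 0.4463 -0.2256  0.1544] F [-0.8 -0.2 -4.4] q [-0.57 -0.09  1.85 -0.    1.38  0.77] open 0.0397
[ 0.1524 -0.1913  0.0045] [-0.002  0.003  0.267]
[ 0.1526 -0.191   0.0925] [-0.002  0.003  0.267]
```

```bash
python3 - <<'E'
from h import *
np.set_printoptions(precision=4,suppress=True)
for n in('scene','top'):
    p,d=cap(n);W=world(n,d)
    a=np.radians(YAW);dx=W[...,0]-O[0];dy=W[...,1]-O[1]
    X=(dx*np.cos(a)+dy*np.sin(a))*1e3;Y=(-dx*np.sin(a)+dy*np.cos(a))*1e3;Z=W[...,2]*1e3
    # profile across y at x in -35..35
    for y0 in range(-112,116,4):
        m=(np.abs(X)<30)&(np.abs(Y-y0)<2)&(d>0)&(Z<100)
        print(y0,int(np.median(Z[m])) if m.any() else -1,end='; ')
    print()
    for x0 in range(-96,80,4):
        m=(np.abs(X-x0)<2)&(np.abs(Y-0)<16)&(d>0)&(Z<100)
        print(x0,int(np.median(Z[m])) if m.any() else -1,end='; ')
    print()
    m=(np.abs(Z-20)<5)&(np.abs(X)<60)&(np.abs(Y)<100)
    nn,lab,s,_=cv2.connectedComponentsWithStats(m.astype(np.uint8),connectivity=4)
    for k in range(1,nn):
        if s[k,4]>60: print(n,s[k,4],*rect(np.stack([X[lab==k],Y[lab==k]],1)/1e3))
    m=(np.abs(Z-60)<5)&(np.abs(Y-165)<60)&(np.abs(X)<110);print('pod',*rect(np.stack([X[m],Y[m]],1)/1e3))
E
```

```text
-112 0; -108 17; -104 19; -100 37; -96 40; -92 40; -88 20; -84 19; -80 18; -76 19; -72 19; -68 19; -64 20; -60 -1; -56 -1; -52 -1; -48 -1; -44 -1; -40 -1; -36 -1; -32 -1; -28 -1; -24 -1; -20 -1; -16 -1; -12 -1; -8 -1; -4 -1; 0 -1; 4 -1; 8 -1; 12 -1; 16 -1; 20 -1; 24 -1; 28 -1; 32 -1; 36 -1; 40 -1; 44 -1; 48 -1; 52 -1; 56 -1; 60 -1; 64 -1; 68 -1; 72 -1; 76 -1; 80 -1; 84 -1; 88 -1; 92 -1; 96 -1; 100 -1; 104 -1; 108 -1; 112 -1; 
-96 -1; -92 -1; -88 -1; -84 -1; -80 -1; -76 -1; -72 -1; -68 -1; -64 -1; -60 -1; -56 -1; -52 -1; -48 -1; -44 -1; -40 -1; -36 -1; -32 -1; -28 -1; -24 -1; -20 -1; -16 -1; -12 -1; -8 -1; -4 -1; 0 -1; 4 -1; 8 -1; 12 -1; 16 -1; 20 -1; 24 -1; 28 -1; 32 -1; 36 -1; 40 -1; 44 -1; 48 -1; 52 -1; 56 -1; 60 -1; 64 45; 68 47; 72 -1; 76 -1; 
scene 149 [-0.0195 -0.0703] (79.61579895019531, 32.69834518432617) 0.0522192046046257
pod [0.0116 0.165 ] (170.51507568359375, 88.80997467041016) -0.07324981689453125
-112 0; -108 20; -104 20; -100 40; -96 42; -92 40; -88 20; -84 20; -80 22; -76 18; -72 21; -68 20; -64 21; -60 20; -56 20; -52 21; -48 21; -44 24; -40 42; -36 42; -32 43; -28 41; -24 41; -20 21; -16 21; -12 20; -8 20; -4 22; 0 20; 4 21; 8 19; 12 20; 16 20; 20 21; 24 24; 28 43; 32 44; 36 42; 40 42; 44 41; 48 20; 52 20; 56 20; 60 20; 64 21; 68 21; 72 20; 76 21; 80 20; 84 19; 88 20; 92 28; 96 43; 100 42; 104 39; 108 19; 112 19; 
-96 1; -92 0; -88 1; -84 0; -80 18; -76 23; -72 18; -68 42; -64 40; -60 23; -56 21; -52 20; -48 19; -44 21; -40 20; -36 23; -32 21; -28 20; -24 21; -20 20; -16 22; -12 19; -8 21; -4 19; 0 21; 4 20; 8 20; 12 18; 16 21; 20 21; 24 19; 28 22; 32 20; 36 20; 40 22; 44 22; 48 26; 52 49; 56 53; 60 54; 64 54; 68 22; 72 20; 76 22; 
top 1035 [-0.004   0.0013] (184.92630004882812, 112.0318374633789) 89.31605529785156
pod [0.0072 0.1653] (169.3786163330078, 90.36619567871094) 0.060524359345436096
```

```bash
sed -i 's/O=np.array(.*;Y/O=np.array([.5545,.064]);Y/' h.py; python3 - <<'E'
from h import *
plan((tw(0,-68,150),-92.3),(tw(0,-68,75),-92.3))
E
```

```text
t 10.53 pos [ 0.4462 -0.2255  0.1543] F [-0.   0.  -3.4] q [-0.57 -0.09  1.85 -0.    1.38  0.77] open 0.0396
[ 0.1527 -0.1922  0.0044] [-0.003  0.003  0.267]
[ 0.1529 -0.192   0.0794] [-0.003  0.003  0.267]
```

Emit:
move_arm(deltas=[0.153,-0.192,0.004,0,0,0.267,0,0.153,-0.192,0.004,0,0,0.267,0,0.153,-0.192,0.004,0,0,0.267,0,0.153,-0.192,0.004,0,0,0.267,0,0.153,-0.192,0.004,0,0,0.267,0,0.153,-0.192,0.004,0,0,0.267,0,0.153,-0.192,0.055,0,0,0.267,0,0.153,-0.192,0.055,0,0,0.267,0,0.153,-0.192,0.055,0,0,0.267,0])

```text
t: 11.65
tool_pos: [0.5534, -0.0061, 0.1024]
orientation: [3.141, -0.066, -0.0]
force: [-0.5, 0.2, -2.6]
opening: 0.0399
gripper_force: 35.0
```

```bash
python3 - <<'E'
from h import *
plan((tw(0,-68,60),-92.3))
a=cap('scene')[0][130:250,280:440];b=cap('top')[0][150:230,220:340]
cv2.imwrite('pics/p3.png',np.vstack([cv2.resize(a,(700,525))[:300],cv2.resize(b,(700,466))[166:466]])[:,:,::-1])
E
```

```text
t 11.65 pos [ 0.5534 -0.0061  0.1024] F [-0.5  0.2 -2.6] q [-0.1   0.1   1.76 -0.    1.28  1.51] open 0.0399
[-0.0017 -0.002   0.0424] [ 0.     0.    -0.002]
```

View pics/p3.png

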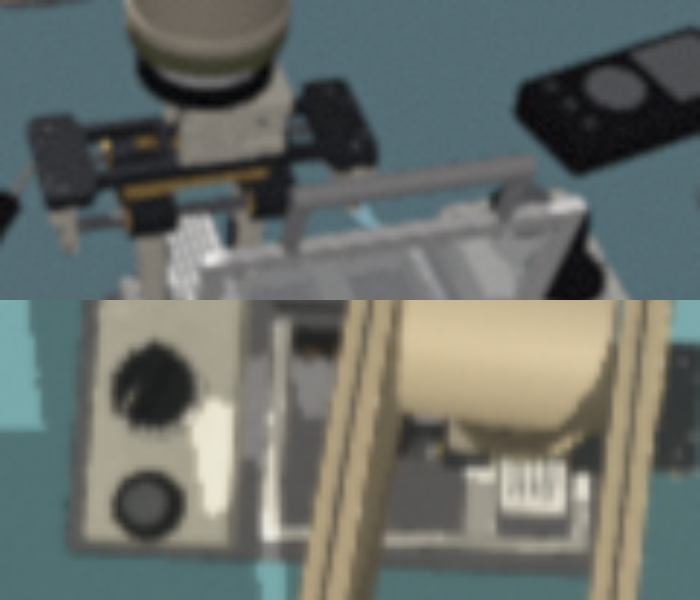

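The pack is over pocket 0: top view (533,485), with the wall at 582 and the divider at 480. I'll lower it in steps.

Emit:
move_arm(deltas=[-0.001,-0.002,0.012,0,0,0,0,-0.001,-0.002,0.022,0,0,0,0,-0.001,-0.002,0.03,0,0,0,0,-0.001,-0.002,0.03,0,0,0,0,-0.001,-0.002,0.03,0,0,0,0])

```text
t: 12.38
tool_pos: [0.5525, -0.0031, 0.0731]
orientation: [3.14, -0.063, -0.0]
force: [-8.4, -1.2, 12.0]
opening: 0.0395
gripper_force: 35.0
```

```bash
python3 - <<'E'
from h import *
plan((tw(0,-68,60),-92.3)); print(robot.read_state()['wrist_torque'])
E
```

```text
t 12.38 pos [ 0.5525 -0.0031  0.0731] F [-8.4 -1.2 12. ] q [-0.1   0.14  1.78 -0.    1.23  1.51] open 0.0395
[-0.0007  0.0008  0.0131] [0.001 0.    0.   ]
[-0.36430665  1.66917673 -0.07370572]
```

Emit:
move_arm(deltas=[0,0,-0.014,0,0,0,0,-0.004,0,-0.014,0,0,0,0,-0.004,0,-0.014,0,0,0,0,-0.004,0,-0.004,0,0,0,0,-0.004,0,0.004,0,0,0,0,-0.004,0,0.004,0,0,0,0,-0.004,0,0.004,0,0,0,0])

```text
t: 13.25
tool_pos: [0.5512, -0.0028, 0.069]
orientation: [3.141, -0.063, 0.009]
force: [5.6, 0.4, 4.4]
opening: 0.0394
gripper_force: 35.0
```

```bash
python3 - <<'E'
from h import *
plan((tw(-4,-68,60),-92.3)); print(robot.read_state()['wrist_torque'])
E
```

```text
t 13.25 pos [ 0.5512 -0.0028  0.069 ] F [5.6 0.4 4.4] q [-0.1   0.13  1.79  0.    1.21  1.51] open 0.0394
[-0.0034  0.0011  0.009 ] [ 0.    -0.005 -0.   ]
[ 0.09224453 -0.6331174  -0.02524081]
```

```bash
python3 - <<'E'
from h import *
plan((tw(-4,-68,60),-92.3))
p,d=cap('scene');p2,d2=cap('top');W=world('top',d2)
a=p[140:230,280:400];b=p2[160:230,250:350]
cv2.imwrite('pics/p4.png',np.vstack([cv2.resize(a,(700,525),interpolation=cv2.INTER_CUBIC)[200:525],cv2.resize(b,(700,490),interpolation=cv2.INTER_CUBIC)[220:490]])[:,:,::-1])
# pack top plane
a=np.radians(YAW);dx=W[...,0]-O[0];dy=W[...,1]-O[1]
X=(dx*np.cos(a)+dy*np.sin(a))*1e3;Y=(-dx*np.sin(a)+dy*np.cos(a))*1e3;Z=W[...,2]*1e3
for x0 in range(-76,80,4):
    m=(np.abs(X-x0)<2)&(np.abs(Y+68)<14)&(d2>0)&(Z<130)
    print(x0,np.round(np.median(Z[m]),1) if m.any() else -1,m.sum(),end='; ')
print()
for y0 in range(-100,-36,3):
    m=(np.abs(X+35)<14)&(np.abs(Y-y0)<1.5)&(d2>0)&(Z<130)
    print(y0,np.round(np.median(Z[m]),1) if m.any() else -1,end='; ')
E
```

```text
t 13.25 pos [ 0.5512 -0.0028  0.069 ] F [5.6 0.4 4.4] q [-0.1   0.13  1.79  0.    1.21  1.51] open 0.0394
[-0.0034  0.0011  0.009 ] [ 0.    -0.005 -0.   ]
-76 20.0 11; -72 19.6 7; -68 40.9 12; -64 43.6 8; -60 21.3 7; -56 46.0 14; -52 70.8 8; -48 72.2 8; -44 72.2 10; -40 74.4 12; -36 74.2 7; -32 75.5 10; -28 75.3 7; -24 -1 0; -20 -1 0; -16 -1 0; -12 -1 0; -8 -1 0; -4 -1 0; 0 -1 0; 4 -1 0; 8 -1 0; 12 -1 0; 16 -1 0; 20 -1 0; 24 -1 0; 28 -1 0; 32 -1 0; 36 -1 0; 40 -1 0; 44 -1 0; 48 -1 0; 52 -1 0; 56 -1 0; 60 -1 0; 64 -1 0; 68 -1 0; 72 -1 0; 76 -1 0; 
-100 42.9; -97 42.9; -94 43.1; -91 20.7; -88 19.8; -85 53.8; -82 73.7; -79 73.7; -76 75.3; -73 76.0; -70 72.8; -67 77.4; -64 74.3; -61 73.3; -58 74.1; -55 75.0; -52 74.2; -49 76.1; -46 72.2; -43 43.5; -40 42.4; -37 44.2;
```

View pics/p4.png

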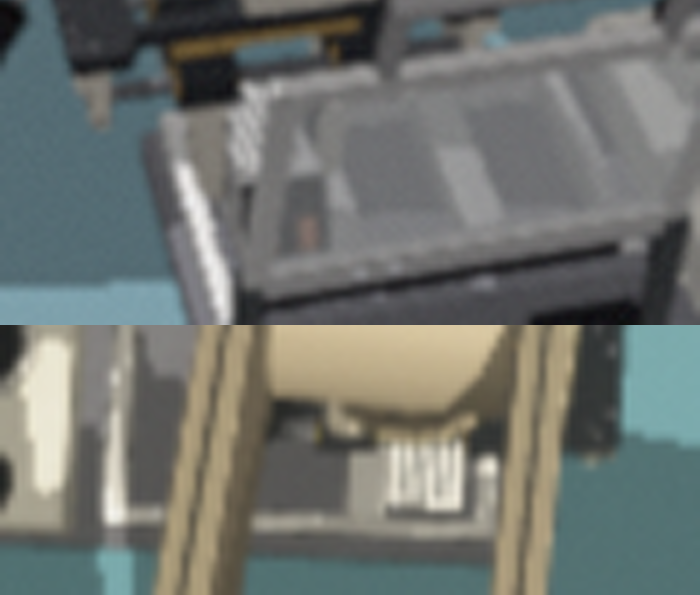

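The pack is pitched nose-down (front low), and its rear end has caught on the bar. I'll lift it, shift it 7 mm forward, lower it again and release.

Emit:
move_arm(deltas=[0,0,-0.015,0,0,0,0,-0.005,0,-0.015,0,0,0,0,-0.005,0,-0.015,0,0,0,0,-0.005,0,-0.015,0,0,0,0,-0.005,0,-0.005,0,0,0,0,-0.005,0,-0.003,0,0,0,0,-0.005,0,-0.003,0,0,0,0])

```text
t: 14.22
tool_pos: [0.5431, -0.0024, 0.0699]
orientation: [-3.141, 0.063, 0.002]
force: [-0.1, 0.3, -3.7]
opening: 0.0395
gripper_force: 35.0
```

```bash
python3 - <<'E'
from h import *
plan((tw(-7,-68,60),-92.3)); print(robot.read_state()['wrist_torque'])
p2,d2=cap('top');W=world('top',d2)
a=np.radians(YAW);dx=W[...,0]-O[0];dy=W[...,1]-O[1]
X=(dx*np.cos(a)+dy*np.sin(a))*1e3;Y=(-dx*np.sin(a)+dy*np.cos(a))*1e3;Z=W[...,2]*1e3
m=(X<-22)&(X>-75)&(np.abs(Y+66)<15)&(Z>60)&(Z<110);print(np.polyfit(X[m],Z[m],1),X[m].min())
E
```

```text
t 14.22 pos [ 0.5431 -0.0024  0.0699] F [-0.1  0.3 -3.7] q [-0.1   0.12  1.81 -0.    1.22  1.51] open 0.0395
[0.0018 0.0012 0.0099] [-0.     0.001 -0.   ]
[-0.04981085  0.11404344 -0.0162316 ]
[ 0.24087137 86.17393113] -66.18947444624347
```

Emit:
move_arm(deltas=[-0.004,0,0,0,0,0,0,-0.004,0,0.003,0,0,0,0,-0.004,0,0.003,0,0,0,0.47,-0.004,0,0.003,0,0,0,0.53,-0.004,0,0.003,0,0,0,0.53,-0.004,0,0.003,0,0,0,0.53,-0.004,0,-0.08,0,0,0,0.53,-0.004,0,-0.08,0,0,0,0.53,-0.004,0,-0.08,0,0,0,0.53,-0.15,0.15,-0.12,0,0,0,0.53,-0.15,0.15,-0.12,0,0,0,0.53,-0.15,0.15,-0.12,0,0,0,0.53])

```text
t: 15.78
tool_pos: [0.4036, -0.1294, 0.1839]
orientation: [-3.14, 0.062, 0.005]
force: [-0.0, -1.1, 1.0]
opening: 0.0497
gripper_force: 0.0
```

```bash
cat >> h.py <<'E'
def pocket(y,n='top'):
    p,d=cap(n);W=world(n,d);a=np.radians(YAW);dx=W[...,0]-O[0];dy=W[...,1]-O[1]
    X=(dx*np.cos(a)+dy*np.sin(a))*1e3;Y=(-dx*np.sin(a)+dy*np.cos(a))*1e3;Z=W[...,2]*1e3
    m=(np.abs(X)<75)&(np.abs(Y-y)<34)&(Z>56)&(Z<85)
    if m.sum()>20:
        A=np.c_[X[m],Y[m],np.ones(m.sum())];k=np.linalg.lstsq(A,Z[m],rcond=None)[0]
        print(n,'plane',k.round(3),'mean',A.mean(0).round(1),Z[m].mean(),rect(A[:,:2]/1e3),m.sum())
    return p
E
python3 - <<'E'
from h import *
p=pocket(-68);pocket(-68,'scene')
plan();packs(('scene','top'))
E
```

```text
top plane [-3.0000e-02  4.0000e-03  7.0231e+01] mean [ -6.4 -66.3   1. ] 70.16136461652488 (array([ 0.00328666, -0.06499017]), (118.239013671875, 39.5266227722168), 2.036632776260376) 315
scene plane [-9.0000e-03  1.6100e-01  8.0303e+01] mean [-16.9 -76.4   1. ] 68.1794180779002 (array([-0.01377966, -0.08154575]), (93.47898864746094, 29.784469604492188), -19.820220947265625) 184
t 15.88 pos [ 0.4027 -0.1321  0.1851] F [ 0.3  0.4 -0.4] q [-0.44 -0.34  2.01 -0.    1.48  1.18] open 0.0495
scene 0.85 [ 0.5496 -0.4252] [101.  41.] 37.7 cap 0.046 [181. 180. 179.]
scene 0.82 [ 0.3813 -0.5016] [101.  42.] 62.0 cap 0.008 [ 33.  55. 104.]
scene 0.75 [ 0.6266 -0.1983] [96. 41.] 24.5 cap 0.042 [166. 165. 165.]
skip scene 318 200 [ 0.5354761  -0.01840283  0.06504928]
top 0.88 [ 0.3792 -0.5016] [100.  40.] 61.3 cap 0.009 [ 34.  62. 113.]
skip top 313 205 [ 0.53930445 -0.00970076  0.07069519]
top 0.79 [ 0.6214 -0.1989] [100.  41.] 25.1 cap 0.046 [176. 175. 163.]
top 0.56 [ 0.5481 -0.424 ] [99. 42.] 37.5 cap 0.046 [176. 175. 163.]
```

```bash
sed -i 's/O=np.array(.*;Y/O=np.array([.5505,.064]);Y/' h.py; python3 - <<'E'
from h import *
plan(((.622,-.199,.185),-65.3),((.622,-.199,.037),-65.3))
E
```

```text
t 16.07 pos [ 0.4058 -0.1283  0.1846] F [0.1 0.3 0.1] q [-0.43 -0.34  2.    0.    1.47  1.18] open 0.0492
[ 0.2189  0.062  -0.0008] [-0.001  0.001 -0.471]
[0.2191 0.0622 0.1472] [-0.001  0.001 -0.471]
```

Emit:
move_arm(deltas=[0.219,0.062,0,0,0,-0.471,0.7,0.219,0.062,0,0,0,-0.471,0.7,0.219,0.062,0,0,0,-0.471,0.7,0.219,0.062,0,0,0,-0.471,0.7,0.219,0.062,0,0,0,-0.471,0.7,0.219,0.062,0,0,0,-0.471,0.7,0.219,0.062,0.05,0,0,-0.471,0.7,0.219,0.062,0.05,0,0,-0.471,0.7,0.219,0.062,0.05,0,0,-0.471,0.7,0.219,0.062,0.05,0,0,-0.471,0.7])

```text
t: 17.32
tool_pos: [0.6234, -0.2001, 0.1387]
orientation: [3.067, 0.671, 0.005]
force: [0.6, -0.1, -0.4]
opening: 0.0647
gripper_force: 0.0
```

```bash
python3 - <<'E'
from h import *
plan(((.622,-.199,.037),-65.3));packs(('scene',))
E
```

```text
t 17.32 pos [ 0.6234 -0.2001  0.1387] F [ 0.6 -0.1 -0.4] q [-0.39  0.33  1.43  0.    1.38  0.75] open 0.0647
[-0.001  -0.0018  0.1017] [ 0.003 -0.003 -0.   ]
scene 0.91 [ 0.3816 -0.5009] [102.  42.] 61.0 cap 0.007 [ 34.  55. 105.]
scene 0.9 [ 0.55   -0.4246] [101.  40.] 38.1 cap 0.045 [181. 180. 180.]
scene 0.87 [ 0.6236 -0.1992] [101.  40.] 24.9 cap 0.045 [175. 175. 174.]
skip scene 317 198 [ 0.52621109 -0.01876021  0.06372799]
skip scene 369 210 [0.65398108 0.07940448 0.12452387]
```

Emit:
move_arm(deltas=[0,-0.001,0.06,0,0,0,0.7,0,-0.001,0.1,0,0,0,0.7,0,-0.001,0.1,0,0,0,0.7,0,-0.001,0.1,0,0,0,0.7,0,-0.001,0.1,0,0,0,0,0,-0.001,0.1,0,0,0,0,0,-0.001,0.1,0,0,0,0,0,-0.001,0.1,0,0,0,0,0,-0.001,0.04,0,0,0,0,0,-0.001,-0.01,0,0,0,0,0,-0.001,-0.01,0,0,0,0,0,-0.001,-0.01,0,0,0,0], squeeze=55)

```text
t: 18.92
tool_pos: [0.6211, -0.1985, 0.1445]
orientation: [-3.068, -0.671, 0.002]
force: [-0.5, 0.3, -3.6]
opening: 0.0397
gripper_force: 55.0
```

```bash
python3 - <<'E'
from h import *
packs(('top',))
plan((tw(0,0,147),-92.3))
E
```

```text
top 0.94 [ 0.5475 -0.4242] [100.  40.] 38.4 cap 0.046 [176. 174. 162.]
top 0.76 [ 0.3794 -0.5016] [101.  41.] 61.8 cap 0.009 [ 34.  61. 111.]
skip top 312 205 [ 0.53922215 -0.00612797  0.07121894]
t 19.02 pos [ 0.6202 -0.1982  0.1428] F [ 0.7 -0.1 -4.1] q [-0.39  0.32  1.43  0.    1.4   0.75] open 0.0398
[ 0.0462 -0.2673 -0.0034] [-0.003  0.004  0.471]
```

Emit:
move_arm(deltas=[-0.062,-0.081,-0.003,0,0,0.2,0,-0.062,-0.081,-0.003,0,0,0.471,0,-0.062,-0.081,-0.003,0,0,0.471,0,0.046,-0.267,-0.003,0,0,0.471,0,0.046,-0.267,-0.003,0,0,0.471,0,0.046,-0.267,-0.003,0,0,0.471,0,0.046,-0.267,-0.003,0,0,0.471,0,0.046,-0.267,-0.003,0,0,0.471,0,0.046,-0.267,-0.003,0,0,0.471,0,0.046,-0.267,-0.003,0,0,0.471,0])

```text
t: 20.27
tool_pos: [0.5518, 0.0617, 0.1482]
orientation: [3.141, -0.066, -0.002]
force: [-1.1, -0.3, -2.9]
opening: 0.0396
gripper_force: 55.0
```

```bash
python3 - <<'E'
from h import *
plan((tw(0,0,64),-92.3))
p,d=cap('top');W=world('top',d);a=np.radians(YAW);dx=W[...,0]-O[0];dy=W[...,1]-O[1]
X=(dx*np.cos(a)+dy*np.sin(a))*1e3;Y=(-dx*np.sin(a)+dy*np.cos(a))*1e3;Z=W[...,2]*1e3
m=(np.abs(X)<75)&(np.abs(Y)<30)&(Z>130)&(Z<165)
A=np.c_[X[m],Y[m],np.ones(m.sum())];print(np.linalg.lstsq(A,Z[m],rcond=None)[0],A.min(0),A.max(0),rect(A[:,:2]/1e3))
E
```

```text
t 20.27 pos [0.5518 0.0617 0.1482] F [-1.1 -0.3 -2.9] q [ 0.02  0.06  1.71 -0.    1.37  1.63] open 0.0396
[-0.0013 -0.0022  0.0842] [ 0.     0.001 -0.002]
[3.39207971e-01 1.64542021e-02 1.71889763e+02] [-49.95224581 -20.75093582   1.        ] [-22.22441209  16.58663967   1.        ] (array([-0.03608778, -0.00208139]), (37.33963394165039, 27.723588943481445), 89.98981475830078)
```

```bash
python3 - <<'E'
from h import *
p,d=cap('top');W=world('top',d);a=np.radians(YAW);dx=W[...,0]-O[0];dy=W[...,1]-O[1]
X=(dx*np.cos(a)+dy*np.sin(a))*1e3;Y=(-dx*np.sin(a)+dy*np.cos(a))*1e3;Z=W[...,2]*1e3
for x0 in range(-62,-10,4):
    m=(np.abs(X-x0)<2)&(np.abs(Y)<14)&(d>0)&(Z<200)&(Z>100)
    print(x0,Z[m].mean().round(1) if m.any() else -1,end='; ')
cv2.imwrite('pics/p5.png',cv2.resize(cap('scene')[0][130:240,310:440],(709,600),interpolation=cv2.INTER_CUBIC)[:,:,::-1])
plan()
E
```

```text
-62 -1; -58 -1; -54 -1; -50 147.2; -46 162.4; -42 163.2; -38 162.8; -34 164.5; -30 162.0; -26 162.7; -22 162.0; -18 -1; -14 -1; t 20.43 pos [0.5521 0.062  0.1487] F [ 0.5  0.2 -3.3] q [ 0.02  0.06  1.71 -0.    1.37  1.63] open 0.0397
```

View pics/p5.png

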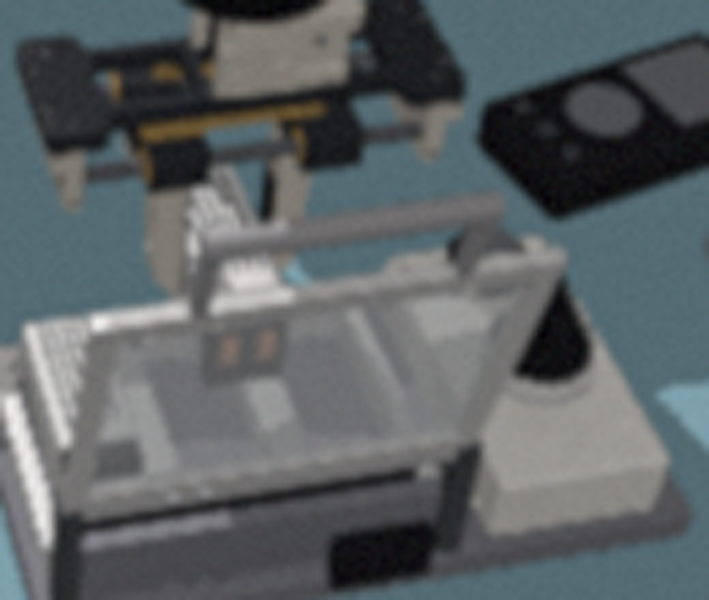

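The held pack B is level over the middle pocket and its contacts face the hinge (about (245,350)). Pack A is seated on the left. Lowering B.

Emit:
move_arm(deltas=[-0.002,-0.002,0.05,0,0,0,0,-0.002,-0.002,0.06,0,0,0,0,-0.002,-0.002,0.066,0,0,0,0,-0.002,-0.002,0.073,0,0,0,0,-0.002,-0.002,0.078,0,0,0,0,-0.002,-0.002,0.078,0,0,0,0,-0.002,-0.002,0.078,0,0,0,0])

```text
t: 21.3
tool_pos: [0.5505, 0.0651, 0.0713]
orientation: [-3.141, 0.063, -0.001]
force: [-0.8, 0.2, -2.2]
opening: 0.0395
gripper_force: 55.0
```

```bash
python3 - <<'E'
from h import *
plan((tw(0,0,57),-92.3));print(robot.read_state()['wrist_torque'])
E
```

```text
t 21.3 pos [0.5505 0.0651 0.0713] F [-0.8  0.2 -2.2] q [ 0.03  0.14  1.78 -0.    1.22  1.64] open 0.0395
[0.     0.0011 0.0143] [-0.    -0.001 -0.   ]
[-0.02585187  0.11664902  0.02178033]
```

Emit:
move_arm(deltas=[0,0.001,0.006,0,0,0,0,0,0.001,0.012,0,0,0,0,0,0.001,0.013,0,0,0,0,0,0.001,0.013,0,0,0,0,0,0.001,0.013,0,0,0,0.5,0,0.001,0.013,0,0,0,0.53,0,0.001,0.013,0,0,0,0.53,0,0.001,0.013,0,0,0,0.53])

```text
t: 22.3
tool_pos: [0.5503, 0.064, 0.058]
orientation: [3.141, -0.063, 0.001]
force: [0.3, -0.0, 0.3]
opening: 0.0495
gripper_force: 0.0
```

Emit:
move_arm(deltas=[0,0,-0.06,0,0,0,0.53,0,0,-0.12,0,0,0,0.53,0,0,-0.12,0,0,0,0.53,-0.1,0.15,-0.14,0,0,0,0.7,-0.1,0.2,-0.14,0,0,0,0.7,-0.1,0.25,-0.14,0,0,0,0.7,-0.1,0.3,-0.14,0,0,0,0.7,-0.1,0.3,-0.14,0,0,0,0.7,-0.1,0.3,-0.14,0,0,0,0.7,-0.1,0.3,-0.14,0,0,0,0.7])

```text
t: 23.55
tool_pos: [0.4377, -0.2317, 0.1969]
orientation: [-3.14, 0.066, 0.002]
force: [0.3, 0.6, 0.0]
opening: 0.0653
gripper_force: 0.0
```

```bash
python3 - <<'E'
from h import *
pocket(0);pocket(-68);packs(('scene','top'))
plan(((.549,-.4245,.185),-52),((.549,-.4245,.037),-52))
E
```

```text
top plane [-1.2000e-02  2.8000e-02  7.0034e+01] mean [-2.  -0.1  1. ] 70.0557495654864 (array([ 0.00321045, -0.00486366]), (112.08129119873047, 52.09569549560547), -3.1728286743164062) 315
top plane [-2.4000e-02  3.1000e-02  7.2104e+01] mean [ -2.5 -66.5   1. ] 70.11280193155186 (array([ 0.00787543, -0.06669412]), (119.97770690917969, 40.583351135253906), -1.2576370239257812) 312
scene 0.77 [ 0.5495 -0.4252] [103.  40.] 38.4 cap 0.046 [182. 181. 181.]
skip scene 317 197 [ 0.52401446 -0.01819316  0.06536411]
scene 0.61 [ 0.3822 -0.502 ] [102.  43.] 61.9 cap 0.008 [ 34.  55. 105.]
skip top 310 206 [0.53564059 0.00101963 0.07061168]
skip top 293 201 [0.54655082 0.05820179 0.12349076]
top 0.75 [ 0.5474 -0.4239] [100.  42.] 38.8 cap 0.046 [177. 175. 163.]
top 0.63 [ 0.3791 -0.5018] [100.  40.] 61.6 cap -0.0 [ 39.  64. 114.]
t 23.85 pos [ 0.4386 -0.2305  0.1977] F [-0.4 -1.2  0.6] q [-0.59 -0.14  1.81  0.    1.47  1.02] open 0.065
[0.1177 0.1897 0.0127] [-0.    -0.    -0.701]
[0.1177 0.1897 0.1607] [-0.    -0.    -0.701]
```

Emit:
move_arm(deltas=[0.117,0.189,0.01,0,0,-0.701,0.7,0.117,0.189,0.01,0,0,-0.701,0.7,0.117,0.189,0.01,0,0,-0.701,0.7,0.117,0.189,0.01,0,0,-0.701,0.7,0.117,0.189,0.01,0,0,-0.701,0.7,0.117,0.189,0.06,0,0,-0.701,0.7,0.117,0.189,0.06,0,0,-0.701,0.7,0.117,0.189,0.06,0,0,-0.701,0.7,0.117,0.189,0.06,0,0,-0.701,0.7])

```text
t: 24.98
tool_pos: [0.5486, -0.4257, 0.1409]
orientation: [2.968, 1.018, 0.003]
force: [0.2, -0.6, 0.0]
opening: 0.0646
gripper_force: 0.0
```

```bash
python3 - <<'E'
from h import *
packs(('scene',));plan(((.548,-.4245,.037),-52))
E
```

```text
scene 0.86 [ 0.5501 -0.424 ] [101.  41.] 38.9 cap 0.045 [183. 182. 182.]
skip scene 320 200 [ 0.5405957  -0.01417453  0.06917708]
skip scene 365 196 [0.67030248 0.05505425 0.19643979]
t 25.07 pos [ 0.5484 -0.4258  0.1403] F [ 0.2 -1.   0.1] q [-0.73  0.43  1.3   0.    1.41  0.18] open 0.0651
[ 0.0004 -0.0016  0.1033] [ 0.003 -0.001 -0.002]
```

Emit:
move_arm(deltas=[0,-0.001,0.06,0,0,0,0.7,0,-0.001,0.103,0,0,0,0.7,0,-0.001,0.103,0,0,0,0.7,0,-0.001,0.103,0,0,0,0.7,0,-0.001,0.103,0,0,0,0,0,-0.001,0.103,0,0,0,0,0,-0.001,0.103,0,0,0,0,0,-0.001,0.103,0,0,0,0,0,-0.001,0.05,0,0,0,0,0,-0.001,-0.015,0,0,0,0,0,-0.001,-0.015,0,0,0,0,0,-0.001,-0.015,0,0,0,0])

```text
t: 26.58
tool_pos: [0.5464, -0.424, 0.1517]
orientation: [-2.97, -1.019, 0.001]
force: [-0.1, 1.5, -4.9]
opening: 0.0394
gripper_force: 55.0
```

```bash
python3 - <<'E'
from h import *
plan((np.array([.44,-.25,.155]),-92.3),(tw(-1,68,155),-92.3))
E
```

```text
t 26.57 pos [ 0.5464 -0.424   0.1517] F [-0.1  1.5 -4.9] q [-0.73  0.42  1.29  0.    1.43  0.18] open 0.0394
[ 0.0228 -0.2027 -0.003 ] [-0.001  0.001  0.701]
[ 0.3458 -0.4354 -0.0027] [-0.001  0.001  0.701]
```

Emit:
move_arm(deltas=[0.023,-0.203,-0.005,0,0,0.701,0,0.023,-0.203,-0.005,0,0,0.701,0,0.023,-0.203,-0.005,0,0,0.701,0,0.346,-0.435,-0.003,0,0,0.701,0,0.346,-0.435,-0.003,0,0,0.701,0,0.346,-0.435,-0.003,0,0,0.701,0,0.346,-0.435,-0.003,0,0,0.701,0,0.346,-0.435,-0.003,0,0,0.701,0,0.346,-0.435,-0.003,0,0,0.701,0,0.346,-0.435,-0.003,0,0,0.701,0,0.346,-0.435,-0.003,0,0,0.701,0,0.346,-0.435,-0.003,0,0,0.701,0])

```text
t: 28.08
tool_pos: [0.5514, 0.1307, 0.1532]
orientation: [3.14, -0.063, -0.007]
force: [0.2, -0.4, -3.5]
opening: 0.0394
gripper_force: 55.0
```

```bash
python3 - <<'E'
from h import *
p,d=cap('top');W=world('top',d);a=np.radians(YAW);dx=W[...,0]-O[0];dy=W[...,1]-O[1]
X=(dx*np.cos(a)+dy*np.sin(a))*1e3;Y=(-dx*np.sin(a)+dy*np.cos(a))*1e3;Z=W[...,2]*1e3
for x0 in range(-62,-10,4):
    m=(np.abs(X-x0)<2)&(np.abs(Y-68)<14)&(d>0)&(Z<200)&(Z>100)
    print(x0,Z[m].mean().round(1) if m.any() else -1,end='; ')
plan((tw(-1,68,57),-92.3))
E
```

```text
-62 -1; -58 -1; -54 143.5; -50 162.3; -46 167.6; -42 169.8; -38 167.5; -34 170.3; -30 166.6; -26 168.9; -22 -1; -18 -1; -14 -1; t 28.12 pos [0.5517 0.1303 0.1538] F [ 0.7 -0.7 -4.2] q [ 0.14  0.09  1.67 -0.    1.38  1.75] open 0.0395
[ 0.0008 -0.0018  0.0968] [ 0.001  0.004 -0.001]
```

Emit:
move_arm(deltas=[0.001,-0.002,0.055,0,0,0,0,0.001,-0.002,0.068,0,0,0,0,0.001,-0.002,0.073,0,0,0,0,0.001,-0.002,0.079,0,0,0,0,0.001,-0.002,0.082,0,0,0,0,0.001,-0.002,0.082,0,0,0,0,0.001,-0.002,0.082,0,0,0,0])

```text
t: 29.0
tool_pos: [0.5546, 0.1334, 0.0745]
orientation: [-3.141, 0.063, -0.002]
force: [-0.4, -0.3, -3.9]
opening: 0.0398
gripper_force: 55.0
```

```bash
python3 - <<'E'
from h import *
plan((tw(0,68,58),-92.3));print(robot.read_state()['wrist_torque'])
E
```

```text
t 29.0 pos [0.5546 0.1334 0.0745] F [-0.4 -0.3 -3.9] q [ 0.15  0.18  1.73 -0.    1.23  1.76] open 0.0398
[-0.0013  0.0015  0.0165] [-0.    -0.001  0.   ]
[ 0.00297605  0.13931397 -0.0078458 ]
```

Emit:
move_arm(deltas=[-0.002,0.001,0.006,0,0,0,0,-0.002,0.001,0.012,0,0,0,0,-0.002,0.001,0.016,0,0,0,0,-0.002,0.001,0.016,0,0,0,0,-0.002,0.001,0.016,0,0,0,0.5,-0.002,0.001,0.016,0,0,0,0.53,-0.002,0.001,0.016,0,0,0,0.53,-0.002,0.001,0.016,0,0,0,0.53])

```text
t: 30.0
tool_pos: [0.5524, 0.1324, 0.0582]
orientation: [-3.141, 0.063, -0.001]
force: [0.1, 0.5, -0.3]
opening: 0.0492
gripper_force: 0.0
```

Emit:
move_arm(deltas=[0,0,-0.06,0,0,0,0.53,0,0,-0.12,0,0,0,0.53,0,0,-0.12,0,0,0,0.53,-0.1,0.05,-0.14,0,0,0,0.53,-0.15,0.05,-0.14,0,0,0,0.53,-0.15,0.05,-0.14,0,0,0,0.53,-0.15,0.05,-0.14,0,0,0,0.53,-0.15,0.05,-0.14,0,0,0,0.53])

```text
t: 31.0
tool_pos: [0.4007, 0.0885, 0.1976]
orientation: [-3.141, 0.063, -0.001]
force: [-0.4, -0.2, 0.7]
opening: 0.0491
gripper_force: 0.0
```

```bash
python3 - <<'E'
from h import *
pocket(68);pocket(0);p=pocket(-68)
plan()
cv2.imwrite('pics/p6.png',cv2.resize(p[150:240,220:340],(800,600),interpolation=cv2.INTER_CUBIC)[:,:,::-1])
for n in('top','scene'):
    p,d=cap(n);W=world(n,d)
    m=(W[...,2]>.103)&(W[...,2]<.12)&(np.hypot(W[...,0]-.578,W[...,1]-.229)<.04)
    print(n,rect(W[m][:,:2]),W[m].mean(0),m.sum())
E
```

```text
top plane [-2.5000e-02  3.4000e-02  6.8072e+01] mean [-1.1 68.2  1. ] 70.38623326291373 (array([0.0082417 , 0.06888371]), (118.70240020751953, 39.705867767333984), 2.762240171432495) 323
top plane [-2.500e-02  1.700e-02  7.006e+01] mean [-0.9 -0.   1. ] 70.08093817771882 (array([0.00455743, 0.00461537]), (113.66525268554688, 54.79042434692383), -4.319679260253906) 322
top plane [-1.9000e-02  3.0000e-03  7.0032e+01] mean [ -1.8 -66.    1. ] 69.85946855917031 (array([ 0.00727428, -0.06378825]), (118.01358795166016, 47.43995666503906), 2.728557586669922) 315
t 31.15 pos [0.4008 0.0885 0.1975] F [-0.4  0.3  0.2] q [ 0.09 -0.39  2.02  0.    1.51  1.7 ] open 0.0489
top (array([0.57800281, 0.23015965]), (45.859474182128906, 16.043249130249023), -9.449569702148438) [0.57793364 0.22949048 0.1138757 ] 67
scene (array([0.58932764, 0.22866579]), (35.19471740722656, 15.07616901397705), -7.7585906982421875) [0.59444525 0.22814867 0.11163007] 52
```

View pics/p6.png

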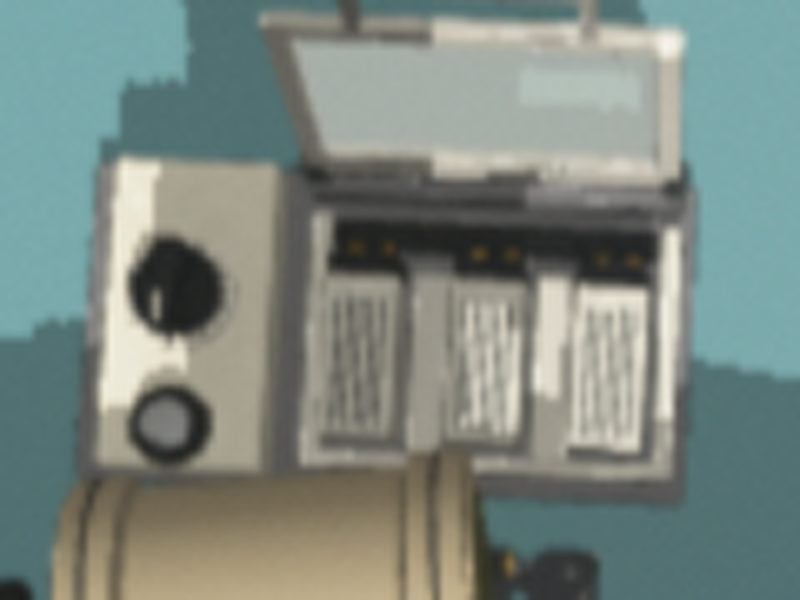

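All three packs are flat in their pockets, contacts at the bar ((370,248), (497,254), (620,260)). Guard is open, knob at (175,285) and button at (170,425). Next I'll measure the knob's angle.

```bash
python3 - <<'E'
from h import *
np.set_printoptions(precision=4,suppress=True)
for n in ('top','scene'):
    P=[]
    for i in range(8):
        p,d=cap(n);W=world(n,d)
        P.append(W[(np.hypot(W[...,0]-.577,W[...,1]-.23)<.034)&(d>0)])
    P=np.vstack(P)
    for lo,hi in((.095,.122),(.105,.122)):
        Q=P[(P[:,2]>lo)&(P[:,2]<hi)][:,:2];c=Q.mean(0);w,v=np.linalg.eigh(np.cov((Q-c).T));print(n,lo,len(Q),c,np.sqrt(w*12)*1e3,np.degrees(np.arctan2(v[1,1],v[0,1])),rect(Q))
    print(np.histogram(P[:,2],bins=np.arange(.05,.13,.006)))
E
```

```text
top 0.095 618 [0.5772 0.229 ] [17.353  48.1002] 171.3014292550166 (array([0.5778, 0.2306]), (47.20552062988281, 17.91015625), -6.651847839355469)
top 0.105 543 [0.5776 0.2297] [16.7139 47.646 ] 171.03534887562154 (array([0.5777, 0.2307]), (47.17338180541992, 17.54630470275879), -6.015480041503906)
(array([ 17, 267, 297, 330, 287, 304,  46,  42,  42,  79, 354, 118,   0]), array([0.05 , 0.056, 0.062, 0.068, 0.074, 0.08 , 0.086, 0.092, 0.098,
       0.104, 0.11 , 0.116, 0.122, 0.128]))
scene 0.095 585 [0.5955 0.2269] [16.2637 28.9061] 162.79778487031348 (array([0.5885, 0.2285]), (36.9798698425293, 17.27826499938965), -8.002426147460938)
scene 0.105 411 [0.5939 0.228 ] [15.1182 30.5204] 160.5642784584924 (array([0.588 , 0.2287]), (36.89460754394531, 16.557519912719727), -12.376686096191406)
(array([  3, 205, 279, 287, 359, 169, 111,  98, 109, 103, 316,   3,   0]), array([0.05 , 0.056, 0.062, 0.068, 0.074, 0.08 , 0.086, 0.092, 0.098,
       0.104, 0.11 , 0.116, 0.122, 0.128]))
```

Emit:
move_arm(deltas=[0,0,-0.02,0,0,-1.5,0.43,0,0,-0.02,0,0,-1.5,0.43,0,0,-0.02,0,0,-1.5,0.43,0,0,-0.02,0,0,-1.5,0.43,0,0,-0.02,0,0,-1.5,0.43,0,0,-0.02,0,0,-1.5,0.43,0,0,-0.02,0,0,-1.5,0.43,0,0,-0.02,0,0,-1.5,0.43,0,0,-0.02,0,0,-1.5,0.43,0,0,-0.02,0,0,-1.5,0.43])

```text
t: 33.3
tool_pos: [0.4002, 0.0884, 0.2178]
orientation: [2.346, 2.09, 0.0]
force: [0.7, -0.2, 0.5]
opening: 0.04
gripper_force: 0.0
```

```bash
python3 - <<'E'
from h import *
plan(((.578,.230,.2),81.1))
E
```

```text
t 33.3 pos [0.4002 0.0884 0.2178] F [ 0.7 -0.2  0.5] q [ 0.09 -0.4   2.    0.    1.55  0.21] open 0.04
[0.1611 0.1603 0.0178] [ 0.    -0.    -1.531]
```

Emit:
move_arm(deltas=[0.161,0.16,0.018,0,0,-1.531,0.43,0.161,0.16,0.018,0,0,-1.531,0.43,0.161,0.16,0.018,0,0,-1.531,0.43,0.161,0.16,0.018,0,0,-1.531,0.43,0.161,0.16,0.018,0,0,-1.531,0.43,0.161,0.16,0.018,0,0,-1.531,0.43,0.161,0.16,0.018,0,0,-1.531,0.43,0.161,0.16,0.018,0,0,-1.531,0.43,0.161,0.16,0.018,0,0,-1.531,0.43,0.161,0.16,0.018,0,0,-1.531,0.43,0.161,0.16,0.018,0,0,-1.531,0.43])

```text
t: 34.67
tool_pos: [0.5771, 0.2307, 0.1998]
orientation: [-0.242, -3.132, 0.0]
force: [-0.3, 0.1, 0.3]
opening: 0.0398
gripper_force: 0.0
```

```bash
python3 - <<'E'
from h import *
plan(((.578,.230,.097),81.1))
E
```

```text
t 34.67 pos [0.5771 0.2307 0.1998] F [-0.3  0.1  0.3] q [ 0.3   0.2   1.46 -0.    1.48 -1.12] open 0.0398
[-0.001  -0.0006  0.1028] [-0.    -0.     0.001]
```

Emit:
move_arm(deltas=[0,0,0.06,0,0,0,0.43,0,0,0.09,0,0,0,0.43,0,0,0.103,0,0,0,0.43,0,0,0.103,0,0,0,0.43,0,0,0.103,0,0,0,0.43,0,0,0.103,0,0,0,0,0,0,0.103,0,0,0,0,0,0,0.103,0,0,0,0,0,0,0.103,0,0,0,0], squeeze=40)

```text
t: 35.8
tool_pos: [0.5773, 0.2306, 0.0974]
orientation: [0.237, 3.132, 0.0]
force: [-0.4, -1.0, 4.8]
opening: 0.016
gripper_force: 40.0
```

```bash
python3 - <<'E'
from h import *
plan(((.578,.230,.097),81.1));print(robot.read_state()['wrist_torque'],robot.read_state()['gripper_force'])
E
```

```text
t 35.8 pos [0.5773 0.2306 0.0974] F [-0.4 -1.   4.8] q [ 0.3   0.28  1.56 -0.    1.3  -1.12] open 0.016
[-0.0007 -0.0005  0.0004] [0.    0.001 0.004]
[-0.19197336  0.15380095 -0.07926395] 39.97828423976898
```

Emit:
move_arm(deltas=[0,0,0,0,0,0.14,0,0,0,0,0,0,0.28,0,0,0,0,0,0,0.42,0,0,0,0,0,0,0.56,0,0,0,0,0,0,0.7,0,0,0,0,0,0,0.84,0,0,0,0,0,0,0.98,0,0,0,0,0,0,1.12,0,0,0,0,0,0,1.26,0,0,0,0,0,0,1.4,0,0,0,0,0,0,1.4,0], squeeze=55)

```text
t: 37.17
tool_pos: [0.5794, 0.2324, 0.0975]
orientation: [2.2, 2.24, 0.01]
force: [10.2, 6.6, -6.0]
opening: 0.0159
gripper_force: 55.0
```

```bash
python3 - <<'E'
from h import *
plan();print(robot.read_state()['wrist_torque'],robot.read_state()['gripper_force'])
E
```

```text
t 37.17 pos [0.5794 0.2324 0.0975] F [10.2  6.6 -6. ] q [0.3  0.28 1.56 0.   1.29 0.28] open 0.0159
[ 1.24013611 -1.87917877 -0.02994186] 54.97600078582764
```

Emit:
move_arm(deltas=[0.002,0.002,0,0,0,0.14,0,0.002,0.002,0,0,0,0.28,0,0.002,0.003,0,0,0,0.42,0,0.002,0.003,0,0,0,0.56,0,0.001,0.003,0,0,0,0.7,0,0.001,0.003,0,0,0,0.84,0,0.001,0.004,0,0,0,0.98,0,0.001,0.004,0,0,0,1.12,0,0,0.004,0,0,0,1.26,0,0,0.004,0,0,0,1.4,0,0,0.004,0,0,0,1.4,0])

```text
t: 38.55
tool_pos: [0.5821, 0.2307, 0.0974]
orientation: [3.127, 0.3, 0.003]
force: [3.9, -0.5, 1.7]
opening: 0.0155
gripper_force: 55.0
```

```bash
python3 - <<'E'
from h import *
plan();print(robot.read_state()['wrist_torque'],robot.read_state()['gripper_force'])
E
```

```text
t 38.55 pos [0.5821 0.2307 0.0974] F [ 3.9 -0.5  1.7] q [ 0.3   0.29  1.55 -0.    1.3   1.68] open 0.0155
[-0.32799907 -0.53924149 -0.03041788] 54.9813848733902
```

Emit:
move_arm(deltas=[0,0,0,0,0,0.14,0,0,0,0,0,0,0.28,0])

```text
t: 38.8
tool_pos: [0.5821, 0.23, 0.0974]
orientation: [3.137, -0.141, 0.003]
force: [4.0, -5.0, 2.7]
opening: 0.0155
gripper_force: 55.1
```

Emit:
move_arm(deltas=[0,0,0,0,0,0.14,0,0,0,0,0,0,0.28,0])

```text
t: 39.05
tool_pos: [0.582, 0.2295, 0.0974]
orientation: [3.086, -0.578, 0.003]
force: [2.6, -6.9, 3.4]
opening: 0.0156
gripper_force: 55.0
```

```bash
python3 - <<'E'
from h import *
plan();print(robot.read_state()['wrist_torque'],robot.read_state()['joint_torque'])
E
```

```text
t 39.05 pos [0.582  0.2295 0.0974] F [ 2.6 -6.9  3.4] q [ 0.3   0.29  1.55 -0.    1.3   2.24] open 0.0156
[-1.34278103 -0.2783281   0.03991415] [  4.58297923 -58.87959838 -44.08589602   2.73903452   0.05931399
  -2.2959888 ]
```

Emit:
move_arm(deltas=[0,0,0,0,0,0.14,0,0,0,0,0,0,0.26,0,0,0,0,0,0,0.26,0])

```text
t: 39.42
tool_pos: [0.5817, 0.229, 0.0974]
orientation: [2.986, -0.969, 0.003]
force: [2.1, -8.8, 4.9]
opening: 0.0154
gripper_force: 55.0
```

```bash
python3 - <<'E'
from h import *
plan();print(robot.read_state()['wrist_torque'],robot.read_state()['joint_torque'])
E
```

```text
t 39.42 pos [0.5817 0.229  0.0974] F [ 2.1 -8.8  4.9] q [ 0.29  0.29  1.55 -0.    1.3   2.49] open 0.0154
[-1.64510756 -0.05946473  0.10771906] [  5.17491862 -58.52561116 -44.41989541   3.20320755  -0.51705401
   1.25611112]
```

Emit:
move_arm(deltas=[0,0,0,0,0,0,0.43,0,0,0,0,0,0,0.43,0,0,0,0,0,0,0.43,0,0,-0.06,0,0,0,0.43,0,0,-0.06,0,0,-0.18,0.43,0,0,-0.06,0,0,-1.57,0.43,0,0,-0.06,0,0,-1.57,0.43,0,0,-0.06,0,0,-1.57,0.43,0,0,-0.06,0,0,-1.57,0.43,0,0,-0.06,0,0,-1.57,0.43,0,0,-0.06,0,0,-1.57,0.43,0,0,-0.06,0,0,-1.57,0.43])

```text
t: 40.92
tool_pos: [0.5808, 0.2311, 0.1566]
orientation: [-2.848, -1.324, 0.001]
force: [0.6, 0.3, -0.8]
opening: 0.0401
gripper_force: 0.0
```

Emit:
move_arm(deltas=[0,0,0,0,0,-0.4,0.43,0,0,0,0,0,-0.8,0.43,0,0,0,0,0,-1.57,0.43,0,0,0,0,0,-1.57,0.43,0,0,0,0,0,-1.57,0.43,0,0,0,0,0,-1.57,0.43,0,0,0,0,0,-1.57,0.43,0,0,0,0,0,-1.57,0.43,0,0,0,0,0,-1.57,0.43,0,0,0,0,0,-1.57,0.43])

```text
t: 42.18
tool_pos: [0.5809, 0.231, 0.1566]
orientation: [-1.089, -2.946, 0.0]
force: [0.3, -0.1, -0.3]
opening: 0.04
gripper_force: 0.0
```

```bash
python3 - <<'E'
from h import *
plan(((.5793,.2306,.097),53))
a=cap('scene')[0][130:240,310:440];b=cap('top')[0][150:230,220:340]
cv2.imwrite('pics/p7.png',np.hstack([cv2.resize(a,(400,338),interpolation=cv2.INTER_CUBIC),cv2.resize(b,(400,338),interpolation=cv2.INTER_CUBIC)])[:,:,::-1])
p,d=cap('scene');W=world('scene',d)
m=(np.hypot(W[...,0]-.579,W[...,1]-.2306)<.03)&(W[...,2]>.1)&(W[...,2]<.12);print(m.sum(),rect(W[m][:,:2]) if m.sum()>5 else 0)
E
```

```text
t 42.17 pos [0.5809 0.231  0.1566] F [ 0.3 -0.1 -0.3] q [ 0.3   0.24  1.5   0.    1.4  -0.57] open 0.04
[ 0.0009 -0.0013  0.0596] [-0.    -0.    -0.062]
57 (array([0.58583972, 0.23237286]), (45.6489372253418, 11.966355323791504), -43.25425720214844)
```

View pics/p7.png

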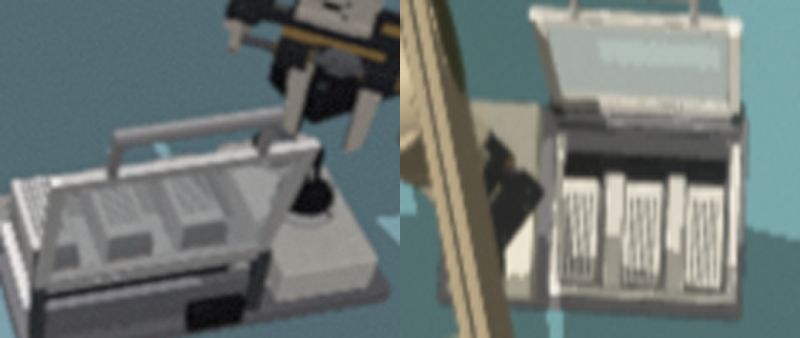

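The packs now stand at the front wall and the bar has come forward. Some of the turn may not have been slip, so I'll regrip and turn further, watching the torque.

Emit:
move_arm(deltas=[0.001,-0.001,0.03,0,0,0,0.43,0.001,-0.001,0.06,0,0,0,0.43,0.001,-0.001,0.06,0,0,0,0.43,0.001,-0.001,0.06,0,0,0,0,0.001,-0.001,0.06,0,0,0,0,0.001,-0.001,0.06,0,0,0,0])

```text
t: 43.08
tool_pos: [0.5801, 0.2302, 0.0985]
orientation: [1.089, 2.946, -0.001]
force: [-4.0, -3.3, 6.2]
opening: 0.0167
gripper_force: 52.1
```

Emit:
move_arm(deltas=[0,0,0,0,0,0.14,0,0,0,0,0,0,0.14,0])

```text
t: 43.32
tool_pos: [0.5798, 0.2306, 0.0985]
orientation: [1.296, 2.861, 0.0]
force: [-4.7, -1.8, 6.5]
opening: 0.0164
gripper_force: 53.2
```

```bash
cat > t.py <<'E'
from h import *
plan();print(robot.read_state()['wrist_torque'])
E
python3 t.py
```

```text
t 43.33 pos [0.5798 0.2306 0.0985] F [-4.7 -1.8  6.5] q [ 0.3   0.29  1.55 -0.    1.3  -0.42] open 0.0164
[-6.05775768e-01  9.64484680e-01  6.61618994e-04]
```

Emit:
move_arm(deltas=[0,0,0,0,0,0.14,0,0,0,0,0,0,0.14,0])

```text
t: 43.58
tool_pos: [0.5798, 0.2306, 0.0985]
orientation: [1.493, 2.764, 0.0]
force: [-6.0, -1.9, 7.8]
opening: 0.0159
gripper_force: 53.2
```

```bash
python3 t.py
```

```text
t 43.58 pos [0.5798 0.2306 0.0985] F [-6.  -1.9  7.8] q [ 0.3   0.29  1.55 -0.    1.3  -0.28] open 0.0159
[-0.57827633  1.00835422 -0.04060276]
```

Emit:
move_arm(deltas=[0,0,0,0,0,0.14,0,0,0,0,0,0,0.14,0])

```text
t: 43.82
tool_pos: [0.5798, 0.2306, 0.0985]
orientation: [1.682, 2.653, 0.0]
force: [-4.5, -2.2, 5.7]
opening: 0.0158
gripper_force: 53.2
```

```bash
python3 t.py
```

```text
t 43.83 pos [0.5798 0.2306 0.0985] F [-4.5 -2.2  5.7] q [ 0.3   0.29  1.55 -0.    1.3  -0.14] open 0.0158
[-0.52179841  0.97861697 -0.01049074]
```

Emit:
move_arm(deltas=[0,0,0,0,0,0.14,0,0,0,0,0,0,0.14,0])

```text
t: 44.08
tool_pos: [0.5799, 0.2306, 0.0985]
orientation: [1.864, 2.528, 0.0]
force: [-3.8, -2.5, 8.0]
opening: 0.0163
gripper_force: 53.2
```

```bash
python3 t.py
```

```text
t 44.08 pos [0.5799 0.2306 0.0985] F [-3.8 -2.5  8. ] q [ 0.3   0.29  1.55 -0.    1.3  -0.  ] open 0.0163
[-0.45659065  0.89603121 -0.07325561]
```

Emit:
move_arm(deltas=[0,0,0,0,0,0.14,0,0,0,0,0,0,0.14,0])

```text
t: 44.32
tool_pos: [0.5799, 0.2307, 0.0985]
orientation: [2.036, 2.392, 0.001]
force: [-4.4, -1.5, 6.8]
opening: 0.0158
gripper_force: 53.2
```

```bash
python3 t.py
```

```text
t 44.33 pos [0.5799 0.2307 0.0985] F [-4.4 -1.5  6.8] q [ 0.3   0.29  1.55 -0.    1.3   0.14] open 0.0158
[-0.40788696  0.93187431 -0.01013257]
```

Emit:
move_arm(deltas=[0,0,0,0,0,0.14,0,0,0,0,0,0,0.14,0])

```text
t: 44.58
tool_pos: [0.58, 0.2307, 0.0985]
orientation: [2.198, 2.244, 0.001]
force: [-4.0, -1.6, 7.8]
opening: 0.016
gripper_force: 53.2
```

```bash
python3 t.py
```

```text
t 44.58 pos [0.58   0.2307 0.0985] F [-4.  -1.6  7.8] q [ 0.3   0.29  1.55 -0.    1.3   0.28] open 0.016
[-4.66291291e-01  8.45105591e-01  1.51472954e-04]
```

Emit:
move_arm(deltas=[0,0,0,0,0,0.14,0,0,0,0,0,0,0.14,0])

```text
t: 44.82
tool_pos: [0.58, 0.2306, 0.0985]
orientation: [2.35, 2.084, 0.001]
force: [-3.7, -2.1, 6.9]
opening: 0.016
gripper_force: 53.2
```

```bash
python3 t.py
```

```text
t 44.83 pos [0.58   0.2306 0.0985] F [-3.7 -2.1  6.9] q [ 0.3   0.29  1.55 -0.    1.3   0.42] open 0.016
[-0.47994923  0.75740874  0.05266294]
```

Emit:
move_arm(deltas=[0,0,0,0,0,0.14,0,0,0,0,0,0,0.14,0])

```text
t: 45.08
tool_pos: [0.58, 0.2306, 0.0985]
orientation: [2.49, 1.915, 0.001]
force: [-3.1, -2.0, 5.3]
opening: 0.016
gripper_force: 53.2
```

```bash
python3 t.py
```

```text
t 45.08 pos [0.58   0.2306 0.0985] F [-3.1 -2.   5.3] q [ 0.3   0.29  1.55 -0.    1.3   0.56] open 0.016
[-0.49232585  0.83455904 -0.00137214]
```

```bash
python3 - <<'E'
from h import *
XS=np.arange(-76,84,2)
P=[]
for i in range(6):
    p,d=cap('top');W=world('top',d);a=np.radians(YAW);dx=W[...,0]-O[0];dy=W[...,1]-O[1]
    X=(dx*np.cos(a)+dy*np.sin(a))*1e3;Y=(-dx*np.sin(a)+dy*np.cos(a))*1e3;Z=W[...,2]*1e3
    m=(np.abs(X)<90)&(np.abs(Y)<95)&(d>0);P.append(np.c_[X[m],Y[m],Z[m],p[m].mean(1)])
P=np.vstack(P)
for nm,f in (('p0',lambda y:np.abs(y+68)<12),('p1',lambda y:np.abs(y)<12),('div',lambda y:np.minimum(np.abs(y+34),np.abs(y-34))<6)):
    print(nm,[(int(x),round(float(np.median(Q[:,2]))),int(Q[:,3].mean())) for x in XS for Q in [P[f(P[:,1])&(np.abs(P[:,0]-x)<1.01)]] if len(Q) and (x<-46 or x>30)])
s=robot.read_state();print(s['wrist_torque'])
E
```

```text
p0 [(-76, 16, 85), (-74, 21, 83), (-72, 16, 82), (-70, 21, 87), (-66, 20, 94), (-64, 43, 137), (-60, 43, 153), (-56, 32, 118), (-54, 69, 124), (-52, 70, 170), (-50, 69, 186), (-48, 71, 185), (32, 69, 166), (34, 71, 89), (36, 69, 79), (38, 70, 46), (40, 67, 45), (42, 70, 42), (44, 66, 42), (48, 54, 40), (50, 51, 39), (52, 53, 37), (54, 48, 37), (56, 54, 42), (58, 49, 42), (64, 23, 69), (66, 19, 70), (68, 22, 86), (70, 18, 86), (72, 21, 88), (74, 17, 88), (76, 21, 87), (78, 19, 88), (80, 22, 87), (82, 34, 86)]
p1 [(-76, 20, 84), (-74, 21, 82), (-72, 20, 83), (-70, 21, 86), (-68, 18, 86), (-66, 24, 89), (-64, 43, 131), (-62, 40, 128), (-60, 43, 152), (-56, 41, 119), (-54, 68, 115), (-52, 72, 129), (-50, 71, 131), (-48, 71, 128), (32, 69, 158), (34, 73, 98), (36, 70, 68), (38, 72, 42), (40, 70, 41), (42, 70, 40), (44, 68, 39), (48, 55, 37), (50, 52, 37), (52, 55, 36), (54, 52, 36), (56, 53, 42), (58, 51, 44), (64, 25, 69), (66, 20, 71), (68, 24, 85), (70, 20, 85), (72, 26, 87), (74, 20, 87), (76, 23, 87), (78, 19, 87), (80, 23, 85), (82, 39, 89)]
div [(-76, 22, 83), (-74, 18, 82), (-72, 22, 87), (-70, 18, 86), (-68, 21, 90), (-66, 42, 108), (-64, 41, 118), (-62, 42, 137), (-60, 37, 142), (-58, 42, 138), (-56, 47, 143), (-54, 42, 142), (-52, 46, 149), (-50, 42, 150), (-48, 44, 149), (32, 45, 208), (34, 43, 209), (36, 48, 209), (38, 43, 204), (40, 46, 176), (42, 43, 168), (44, 49, 105), (46, 55, 47), (48, 52, 45), (50, 55, 41), (52, 52, 40), (54, 54, 42), (56, 52, 42), (62, 25, 55), (64, 21, 58), (66, 23, 72), (68, 21, 79), (70, 23, 86), (72, 20, 86), (74, 24, 88), (76, 19, 87), (78, 22, 87), (80, 20, 87), (82, 43, 92)]
[-0.49485342  0.79062735 -0.0247146 ]
```

The bar face now sits about 46 mm out, so the bar is home. The knob has turned well past the stop. I'll release it, check its angle and go to the guard handle.

Emit:
move_arm(deltas=[0,0,0,0,0,0,0.43,0,0,0,0,0,0,0.43,0,0,0,0,0,0,0.43,0,0,-0.06,0,0,0,0.5,0,0,-0.12,0,0,0,0.5,0,0,-0.18,0,0,0,0.5,0,0,-0.24,0,0,0,0.5,0,0,-0.26,0,0,0,0.5,0,0,-0.26,0,0,0,0.5])

```text
t: 46.5
tool_pos: [0.5805, 0.231, 0.3593]
orientation: [2.487, 1.917, 0.007]
force: [0.3, 0.0, 0.0]
opening: 0.0467
gripper_force: 0.0
```

```bash
python3 - <<'E'
from h import *
p,d=cap('scene');W=world('scene',d)
m=(np.hypot(W[...,0]-.58,W[...,1]-.2306)<.034)&(W[...,2]>.1)&(W[...,2]<.12);print(m.sum(),rect(W[m][:,:2]) if m.sum()>5 else 0)
m=(W[...,2]>.27)&(W[...,2]<.31)&(np.abs(W[...,1]-.06)<.045)&(W[...,0]>.66)&(W[...,0]<.73);print(W[m].mean(0),W[m].max(0),m.sum())
plan(((.69,.06,.358),-2.3),((.69,.06,.283),-2.3))
E
```

```text
69 (array([0.5830578, 0.2374059]), (32.80701446533203, 18.317058563232422), 84.1841812133789)
[0.69360842 0.0597222  0.29219805] [0.69927039 0.10473681 0.29715277] 236
t 46.55 pos [0.5799 0.2308 0.3567] F [-0.5  0.1  0.2] q [0.3  0.18 1.2  0.   1.76 0.55] open 0.0464
[-0.1371  0.15   -0.0012] [ 0.001 -0.    -0.217]
[-0.1371  0.1499  0.0738] [ 0.001 -0.    -0.217]
```

Emit:
move_arm(deltas=[-0.137,0.15,0,0,0,-0.217,0.5,-0.137,0.15,0,0,0,-0.217,0.5,-0.137,0.15,0,0,0,-0.217,0.5,-0.137,0.15,0,0,0,-0.217,0.5,-0.137,0.15,0,0,0,-0.217,0.5,-0.137,0.15,0,0,0,-0.217,0.5,-0.137,0.15,0.04,0,0,-0.217,0.5,-0.137,0.15,0.074,0,0,-0.217,0.5,-0.137,0.15,0.074,0,0,-0.217,0.5,-0.137,0.15,0.074,0,0,-0.217,0,-0.137,0.15,0.074,0,0,-0.217,0,-0.137,0.15,0.074,0,0,-0.217,0], squeeze=15)

```text
t: 48.05
tool_pos: [0.6905, 0.0601, 0.2847]
orientation: [2.264, 2.175, 0.003]
force: [0.1, 0.4, -0.2]
opening: 0.021
gripper_force: 0.0
```

```bash
python3 t.py; python3 -c "
import numpy as np
for t in np.arange(1.7,-.01,-.1): print(round(t,1),round(207*(np.cos(t)-np.cos(1.8))),round(207*(np.sin(1.8)-np.sin(t))))"
```

```text
t 48.05 pos [0.6905 0.0601 0.2847] F [ 0.1  0.4 -0.2] q [ 0.01  0.37  1.11 -0.    1.66  0.05] open 0.021
[-0.0315775  -0.00015919 -0.01686532]
1.7 20 -4
1.6 41 -5
1.5 62 -5
1.4 82 -2
1.3 102 2
1.2 122 9
1.1 141 17
1.0 159 27
0.9 176 39
0.8 191 53
0.7 205 68
0.6 218 85
0.5 229 102
0.4 238 121
0.3 245 140
0.2 250 160
0.1 253 181
-0.0 254 202
```

Emit:
move_arm(deltas=[0,0,0,0,0,0,0,0,0,0,0,0,0,0,0,0,0,0,0,0,0,0,-0.02,-0.004,0,0,0,0,0,-0.041,-0.005,0,0,0,0,0,-0.062,-0.005,0,0,0,0,0,-0.082,-0.002,0,0,0,0,0,-0.102,0.002,0,0,0,0,0,-0.122,0.009,0,0,0,0,0,-0.141,0.017,0,0,0,0,0,-0.159,0.027,0,0,0,0,0,-0.159,0.027,0,0,0,0])

```text
t: 49.55
tool_pos: [0.5293, 0.0664, 0.2547]
orientation: [-2.265, -2.175, 0.003]
force: [-1.6, -1.0, 0.2]
opening: 0.0115
gripper_force: 15.0
```

Emit:
move_arm(deltas=[0,-0.017,0.012,0,0,0,0,0,-0.032,0.026,0,0,0,0,0,-0.046,0.041,0,0,0,0,0,-0.059,0.058,0,0,0,0,0,-0.07,0.075,0,0,0,0,0,-0.079,0.094,0,0,0,0,0,-0.086,0.113,0,0,0,0,0,-0.091,0.133,0,0,0,0,0,-0.094,0.154,0,0,0,0,0,-0.095,0.171,0,0,0,0,0,-0.095,0.173,0,0,0,0,0,-0.095,0.173,0,0,0,0])

```text
t: 51.05
tool_pos: [0.4368, 0.0703, 0.0832]
orientation: [2.266, 2.175, 0.001]
force: [3.9, 0.7, -1.2]
opening: 0.0113
gripper_force: 15.0
```

```bash
python3 t.py
```

```text
t 51.05 pos [0.4368 0.0703 0.0832] F [ 3.9  0.7 -1.2] q [ 0.04 -0.18  2.07  0.    1.25  0.08] open 0.0113
[-0.0263624  -0.60503104  0.02764524]
```

Emit:
move_arm(deltas=[0,0,0,0,0,0,0.32,0,0,0,0,0,0,0.32,0,0,0,0,0,0,0.32,0,0,-0.05,0,0,0,0.32,0,0,-0.1,0,0,0,0.43,0,0,-0.1,0,0,0,0.43,0,0,-0.1,0,0,0,0.43])

```text
t: 51.92
tool_pos: [0.4358, 0.0703, 0.1824]
orientation: [-2.266, -2.176, 0.0]
force: [-0.6, 0.0, 0.2]
opening: 0.0397
gripper_force: 0.0
```

```bash
python3 - <<'E'
from h import *
p,d=cap('top');W=world('top',d);np.set_printoptions(precision=4,suppress=True)
m=(np.hypot(W[...,0]-.507,W[...,1]-.233)<.03)&(W[...,2]>.066);Q=W[m];print(Q.mean(0),len(Q),np.histogram(Q[:,2],bins=np.arange(.066,.09,.003)),rect(Q[:,:2]))
for r in robot.recognise('top','start_button_top')[:2]:
    u,v=map(int,r['uv']);print(r['confidence'],W[v,u])
m=(np.abs(W[...,0]-.55)<.06)&(np.abs(W[...,1]-.06)<.08)&(W[...,2]>.075)&(W[...,2]<.11);print('guard',m.sum(),W[m][:,2].mean())
b=p[150:230,220:340];cv2.imwrite('pics/p8.png',cv2.resize(b,(600,400),interpolation=cv2.INTER_CUBIC)[:,:,::-1])
plan(((.480,.234,.18),-2.3),((.480,.234,.1),-2.3))
E
```

```text
[0.5063 0.2571 0.071 ] 3 (array([1, 0, 2, 0, 0, 0, 0]), array([0.066, 0.069, 0.072, 0.075, 0.078, 0.081, 0.084, 0.087])) (array([0.5062, 0.2586]), (8.664782524108887, 3.744077444076538), -82.94478368759155)
guard 983 0.09026309336040067
t 52.02 pos [0.435  0.0702 0.1812] F [-0.1  0.  -0.3] q [ 0.04 -0.29  1.97 -0.    1.46  0.08] open 0.0401
[0.1655 0.0383 0.001 ] [-0.003  0.    -0.   ]
[0.1655 0.0386 0.081 ] [-0.003  0.    -0.   ]
```

View pics/p8.png

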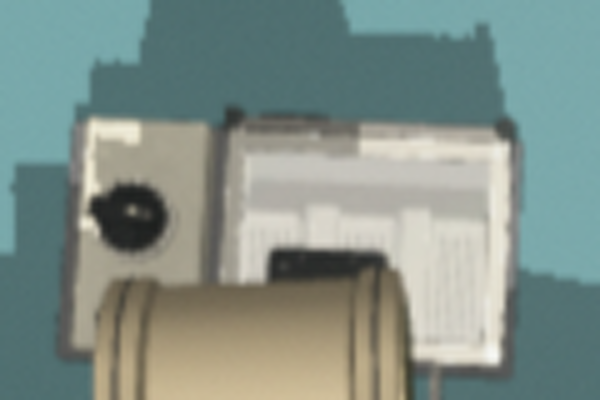

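The guard is shut over all three packs. Now the button.

Emit:
move_arm(deltas=[0.165,0.038,0,0,0,0,0.43,0.165,0.038,0,0,0,0,0.43,0.165,0.038,0,0,0,0,0.43,0.165,0.038,0,0,0,0,0.43,0.165,0.038,0.05,0,0,0,0.43,0.165,0.038,0.077,0,0,0,0.43,0.165,0.038,0.077,0,0,0,0.43,0.165,0.038,0.077,0,0,0,0.43])

```text
t: 53.02
tool_pos: [0.481, 0.2332, 0.1066]
orientation: [2.266, 2.175, 0.001]
force: [1.0, 0.4, 1.0]
opening: 0.04
gripper_force: 0.0
```

```bash
python3 - <<'E'
from h import *
plan(((.480,.234,.083),-2.3))
a=cap('scene')[0][130:230,360:480]
cv2.imwrite('pics/p9.png',cv2.resize(a,(700,583),interpolation=cv2.INTER_CUBIC)[:,:,::-1])
E
```

```text
t 53.02 pos [0.481  0.2332 0.1066] F [1.  0.4 1. ] q [ 0.36  0.05  1.81 -0.    1.29  0.4 ] open 0.04
[ 0.0007 -0.0011  0.0236] [ 0.    -0.    -0.001]
```

View pics/p9.png

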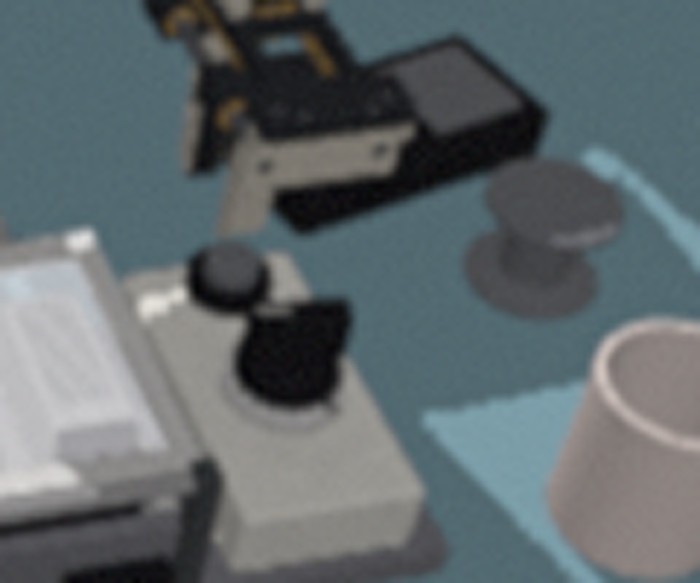

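Emit:
move_arm(deltas=[0.0,0,0.014,0,0,0,0.43,0.0,0,0.019,0,0,0,0.43,0,0,0.019,0,0,0,0.43])

```text
t: 53.45
tool_pos: [0.4815, 0.2338, 0.0875]
orientation: [2.265, 2.175, 0.002]
force: [1.2, -1.1, 4.3]
opening: 0.04
gripper_force: 2.3
```

Emit:
move_arm(deltas=[0,0,0.003,0,0,0,0.43,0,0,0.003,0,0,0,0.43])

```text
t: 53.7
tool_pos: [0.4818, 0.2339, 0.0868]
orientation: [2.265, 2.175, 0.003]
force: [-8.4, -4.6, 22.5]
opening: 0.0399
gripper_force: 11.6
```

Emit:
move_arm(deltas=[0,0,0.003,0,0,0,0.43,0,0,0.003,0,0,0,0.43])

```text
t: 53.95
tool_pos: [0.4821, 0.234, 0.0863]
orientation: [2.265, 2.175, 0.004]
force: [-20.3, -8.9, 44.1]
opening: 0.0394
gripper_force: 22.2
```

Emit:
move_arm(deltas=[0,0,-0.01,0,0,0,0.43,0,0,-0.015,0,0,0,0.43,0,0,-0.015,0,0,0,0.43])

```text
t: 54.32
tool_pos: [0.4805, 0.2336, 0.0956]
orientation: [-2.266, -2.176, 0.0]
force: [0.7, -0.1, -0.1]
opening: 0.04
gripper_force: 0.0
```

```bash
python3 - <<'E'
from h import *
plan()
p,d=cap('scene');W=world('scene',d);s=robot.read_state()
# button/collar heights along scene view
np.set_printoptions(precision=4,suppress=True)
m=(np.hypot(W[...,0]-.509,W[...,1]-.233)<.03)&(W[...,2]>.062)&(W[...,2]<.095)
Q=np.c_[W[m],p[m].mean(1)]
print(Q[np.argsort(Q[:,0])])
c=np.array(s['tool_pos']);print('finger tip px',proj('scene',[c+[.0288,-.001,-.011],c+[.02,-.001,-.011],c+[.0375,-.001,-.011]]),'button px',proj('scene',[[.507,.233,.079]]))
E
```

```text
t 54.33 pos [0.4805 0.2336 0.0956] F [ 0.7 -0.1 -0.1] q [0.36 0.06 1.81 0.   1.27 0.4 ] open 0.04
[[  0.4863   0.2324   0.0703  89.6667]
 [  0.4906   0.224    0.072   50.6667]
 [  0.4911   0.2159   0.0624 118.    ]
 [  0.4914   0.2242   0.0687  33.3333]
 [  0.4916   0.2266   0.0724  61.3333]
 [  0.4935   0.2196   0.0717  39.    ]
 [  0.4951   0.2161   0.0699  60.6667]
 [  0.4988   0.2172   0.0729  22.3333]
 [  0.499    0.2203   0.0725  32.3333]
 [  0.4998   0.2249   0.08    78.3333]
 [  0.5008   0.2135   0.0716  59.6667]
 [  0.5009   0.2199   0.0703  32.6667]
 [  0.5011   0.2165   0.0712  17.3333]
 [  0.5014   0.2214   0.0783  57.    ]
 [  0.503    0.2212   0.0758  60.6667]
 [  0.5031   0.2128   0.0699  53.3333]
 [  0.5032   0.2326   0.0813  89.3333]
 [  0.5034   0.2235   0.0796  75.    ]
 [  0.5036   0.2252   0.0872  96.6667]
 [  0.5039   0.2156   0.0699  15.6667]
 [  0.504    0.2386   0.0807  82.6667]
 [  0.5041   0.2353   0.0814  84.6667]
 [  0.5045   0.2416   0.0805  80.3333]
 [  0.5046   0.226    0.0801  81.3333]
 [  0.505    0.2236   0.0926 103.3333]
 [  0.505    0.2527   0.070
[... 4414 characters left out ...]
333]
 [  0.5279   0.2247   0.0661  44.6667]
 [  0.528    0.2221   0.0627 106.    ]
 [  0.5281   0.227    0.0697  14.6667]
 [  0.5283   0.2358   0.0718  17.6667]
 [  0.5283   0.2391   0.0711  28.    ]
 [  0.5284   0.2333   0.0685  16.    ]
 [  0.5284   0.23     0.0693  11.6667]
 [  0.529    0.228    0.0623 103.6667]
 [  0.5295   0.2229   0.0719  12.3333]
 [  0.5306   0.2334   0.0626  47.3333]
 [  0.5308   0.2236   0.065  104.6667]
 [  0.5309   0.2292   0.0678  40.    ]
 [  0.531    0.2259   0.0687  45.3333]
 [  0.5321   0.2317   0.0683  29.6667]
 [  0.5338   0.2289   0.0626 119.6667]]
finger tip px [[399.9269 173.6038]
 [398.701  171.6103]
 [401.1518 175.5957]] button px [[399.5185 174.4226]]
```

The button top is at about 81 mm and the collar at about 71 mm. The spring force was 4.3 N, and the hard stop came at a tip height of about 75.5 mm, so it was pressed fully and has come back up. I'll retreat and do a final check.

Emit:
move_arm(deltas=[0,0,-0.06,0,0,0,0.43,0,0,-0.1,0,0,0,0.43,0,-0.06,-0.15,0,0,0,0.43,0,-0.1,-0.15,0,0,0,0.43,0,-0.1,-0.15,0,0,0,0.43,0,-0.1,-0.15,0,0,0,0.43])

```text
t: 55.12
tool_pos: [0.3807, 0.2376, 0.2452]
orientation: [2.265, 2.176, -0.001]
force: [0.3, -0.3, -0.3]
opening: 0.0403
gripper_force: 0.0
```

```bash
python3 - <<'E'
from h import *
plan();cap('scene','end.png')
E
```

```text
t 55.12 pos [0.3807 0.2376 0.2452] F [ 0.3 -0.3 -0.3] q [ 0.44 -0.3   1.86 -0.    1.57  0.48] open 0.0403
```

View pics/end.png

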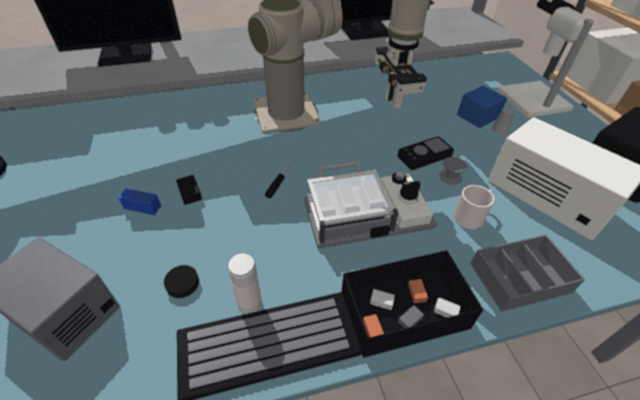

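The guard is shut at (348,200) with all three packs under it. The other things on the bench have not moved, and the arm is clear.

```bash
python3 -c "
from plant import robot
print(robot.close_job())"
```

```text
the job is handed in; nothing more can be done
None
```

I handed the job in at about 55 s, done in the order asked: all three packs are seated with their contacts at the bar, the bar is home with the knob turned well past its stop, the guard is shut, and the button was pressed fully and came back; I inferred the knob's clicks from how far it turned (never clear in the torque readings), and one finger pressed the button with about 44 N.

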